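# Load the plate shaker and clip its deck to the shaft

## Task

Slide every strip-well plate on the bench fully home into the shaker's slots, one plate to a slot. Then take the steel retaining clip from the bench, lay it on the deck in front of the shaft (let go well before it reaches the shaft) and, pushing with the held fork tool and not with the fingers, drive it sideways onto the shaft's groove until it snaps fully in. Finally lay the fork flat back on its rubber mat, leaving the plates and clip in place and the glassware around undisturbed.

Things in the scene. Friction and masses are not known exactly. Their poses are not given: they have to be found in the camera images.
- shaker: low bench plate shaker, fixed; origin on the bench. x points away from the robot (plates and clip are slid that way), y left. Flat deck, top 50 mm over the bench, x -115 to +118, y -152 to +148 mm. Left: three slots side by side (see bay0), mouths at x = 0, bare deck in front of them. Right: a grooved shaft. Round noses of the slot walls reach x = -4 mm
- bay0 (a point): left slot: on the deck, underside centre of a fully home plate; axes as shaker. Slot open to -x, mouth 55 mm from this point, flush with a home plate's near end; back stop 55.5 mm beyond. 46 mm wide between grey walls 8 mm wide, 17 mm high; lips above them, 17 to 20 mm over the deck, overhang each side of the slot by 4 mm
- bay1 (a point): the same for the middle slot (54 mm right of the left one)
- bay2 (a point): the same for the right slot (108 mm right of the left one)
- groove (a point): at deck height on the axis of the upright steel shaft; axes as shaker. Neck (the groove) 26 mm diameter, deck to 11 mm above it; over it a head 38 mm diameter, up to 25 mm above the deck. Bare deck reaches 130 mm from the axis towards -x and 47 mm towards -y; nearest slot wall 66 mm towards +y
- plate0: strip-well plate: white plastic slab 110 x 44 x 14 mm (x, y, z), ten small grey wells on top, 70 g; the same turned end for end. Origin: centre of its underside. Starts lying flat on the bench left of the shaker. May be absent (then None from the start)
- plate1: strip-well plate: white plastic slab 110 x 44 x 14 mm (x, y, z), ten small grey wells on top, 70 g; the same turned end for end. Origin: centre of its underside. Starts lying flat on the bench left of the shaker. May be absent (then None from the start)
- plate2: strip-well plate: white plastic slab 110 x 44 x 14 mm (x, y, z), ten small grey wells on top, 70 g; the same turned end for end. Origin: centre of its underside. Starts lying flat on the bench left of the shaker. May be absent (then None from the start)
- clip: dark steel split clip 60 wide, 58 long, 8 mm thick, 84 g. Origin: underside, at the shaft axis when seated. Bridge x -32 to -14, y -30 to 30 mm; two spring jaws reach x = +16, mouth open to +x. Upright lug to pinch: 12 mm wide (y), x -42 to -26, top z = 36 mm. Jaws spread 3 mm each round the neck (5 to 15 N push; oiled, slippery), then snap shut; 1 mm play. Starts flat, right of the shaker
- fork: fork tool 170 mm long (x), 160 g; origin: underside, mid-length, near the centre of mass. Wooden handle 18 mm wide (y), z 18 to 40, x -85 to 40 mm; heel x -85 to -65 down to z = 0. Steel head x 35 to 47, 42 wide, z 0 to 34; two prongs on to x = 85, 10 wide at y = -16 and 16, z 0 to 8 mm. The 22 mm gap straddles the clip's lug, prong ends push its bridge. Starts on the mat
- mat: black rubber mat, fixed, 230 x 120 x 3 mm, the fork's place. Origin: centre of its underside; x is its long side
- beaker: glass beaker 68 mm across, 85 mm tall, bystander; origin at the base
- jar: amber jar 60 mm across, 80 mm tall, bystander; origin at the base
- bottle: clear bottle 56 mm across, 130 mm tall, bystander; origin at the base
- dish: closed glass dish 62 mm across, 17 mm tall, bystander; origin at the base
Things that resemble listed ones, but are neither listed nor needed, are in the scene too. Leave any purple look-alike of the plate1 alone.

How it is judged (in metres and radians):
On the way, in this order (a step that is already met when the one before it is completed fails the run):
1. every plate present is fully home in a slot (((distance between plate0 and bay0 below 0.006 m and angle between the x axis of plate0 and the x axis of shaker, either way round below 0.08 rad) or (distance between plate0 and bay1 below 0.006 m and angle between the x axis of plate0 and the x axis of shaker, either way round below 0.08 rad) or (distance between plate0 and bay2 below 0.006 m and angle between the x axis of plate0 and the x axis of shaker, either way round below 0.08 rad)) and ((distance between plate1 and bay0 below 0.006 m and angle between the x axis of plate1 and the x axis of shaker, either way round below 0.08 rad) or (distance between plate1 and bay1 below 0.006 m and angle between the x axis of plate1 and the x axis of shaker, either way round below 0.08 rad) or (distance between plate1 and bay2 below 0.006 m and angle between the x axis of plate1 and the x axis of shaker, either way round below 0.08 rad)) and ((distance between plate2 and bay0 below 0.006 m and angle between the x axis of plate2 and the x axis of shaker, either way round below 0.08 rad) or (distance between plate2 and bay1 below 0.006 m and angle between the x axis of plate2 and the x axis of shaker, either way round below 0.08 rad) or (distance between plate2 and bay2 below 0.006 m and angle between the x axis of plate2 and the x axis of shaker, either way round below 0.08 rad))), for 0.2 s.
2. the fork pushes the clip up to the shaft (contact force between fork and clip above 1 N and horizontal distance between clip and groove below 0.034 m).
3. the clip is snapped onto the groove (horizontal distance between clip and groove below 0.004 m and z of clip in the frame of groove below 0.006 m and angle between clip's own z axis and vertical below 0.12 rad), for 0.2 s.
At the end, for the whole second after the job is handed in: every plate lies in a slot within 6 mm of fully home and in line with it (0.08 rad); the clip's axis is within 4 mm of the shaft's, flat in the groove; the fork lies flat on the mat, its middle within 50 mm of the mat's; all at rest (all of step 1 and all of step 3 and horizontal distance between fork and mat below 0.05 m and z of fork in the frame of mat below 0.008 m and angle between fork's own z axis and vertical below 0.1 rad and linear speed of each of plate0, plate1, plate2, clip, fork below 0.02 m/s); the robot touches nothing.
It fails at once if the fingers touch the clip while it is on the deck (less than 15 mm above it) with its axis within 40 mm of the shaft's axis (contact force between the fingers and clip above 0.5 N and horizontal distance between clip and groove below 0.04 m and z of clip in the frame of groove below 0.015 m).
It fails at once if the beaker is moved more than 30 mm or tipped (distance of beaker from where it was at the start of the episode above 0.03 m or angle between beaker's own z axis and vertical above 0.4 rad).
It fails at once if the jar is moved more than 30 mm or tipped (distance of jar from where it was at the start of the episode above 0.03 m or angle between jar's own z axis and vertical above 0.4 rad).
It fails at once if the bottle is moved more than 30 mm or tipped (distance of bottle from where it was at the start of the episode above 0.03 m or angle between bottle's own z axis and vertical above 0.4 rad).
It fails at once if the dish is moved more than 30 mm or tipped (distance of dish from where it was at the start of the episode above 0.03 m or angle between dish's own z axis and vertical above 0.4 rad).
Of plate0, plate1, plate2 only 2 to 3 are there at a start; the rules pass over those that are not, and their reading is None.
At some moment in a run one of plate0, plate1, plate2 may be knocked a few centimetres aside while the robot is not near it.
Once in a run the grip may slacken for a moment while it holds something.
It also fails if it takes over 210 s, if anything falls off the work surface, if the arm or the gripper's body presses on something with over 40 N, if the wrist force passes 120 N, or if a joint passes its speed limit or range.

## Robot

A 6-joint arm with a two-finger parallel gripper is mounted at the origin on the work surface. World frame = base frame: x ahead of the robot, y to its left, z up, the work surface at z = 0. Lengths are in mm, angles in rad, forces in N, time in s.
With the tool pointing down it reaches from about 150 to 775 mm from the base axis. Payload 6.1 kg.
Tool frame: the origin (TCP) lies on the centre line of the jaws, within the pads' length; the fingertips stand 11 mm ahead of it and the grasp point (between the pads) lies 8 mm behind it; y points along the fingers, x is the direction in which the jaws open and shut, and the axes are right-handed (so a half turn about y gives the same grasp; the last joint's range is limited). The gripper opens to 85 mm and grips with 20 to 120 N. Pads are 22 mm wide; open, the fingers measure 114 mm over their backs; the gripper's body (76 mm by 85 mm) begins 54 mm behind the grasp point. The pads swing forward as they close: fully open they stand 13 mm farther back than shut.
Start: joints at [-1.278, 0.126, -0.04, 1.405, 0, 1.571], TCP at [151.527, -502.641, 242.295] pointing down, gripper open.
Joint ranges: [-2.72, 2.72], [-0.95, 1.95], [-1.27, 1.35], [-1.78, 2.02], [-1.46, 1.47], [-3.14, 3.14]. Speed limits (rad/s): [2.39, 2.39, 3.01, 3.14, 3.14, 3.14].

## Interface

Orientations are given as a unit quaternion [w, x, y, z].
In Python, from workcell import get_obs, viewer, order gives the robot as it stands.
- The arm moves only by the shell command python3 -m crank 'ROWS' [FORCE]. ROWS is JSON, a list of rows, each an object of numbers: "tx", "ty", "tz": the shift along the tool's x, y, z in mm; "wx", "wy", "wz": the turn, a rotation vector about the tool's x, y, z in rad; "jaw": the finger opening in mm, from 0 to 85.4. In form: [{"tx": .., "ty": .., "tz": .., "wx": .., "wy": .., "wz": .., "jaw": ..}, ...]. A call has 1 to 5 rows; each row is the pose to reach, as a shift and turn from the pose measured when the call began, along the tool's axes at that moment; what a row does not reach only later rows make up. A row lasts 1/10 s, in which the tool goes at most 50 mm and 8.59 degrees, less where a joint would pass 70% of its speed; a pose out of reach is approached as far as the arm can. A call with a gripper value outside its range is refused whole. The fingers move at their own pace and stop on an object; FORCE is the grip in N (left out, the last holds). Time passes only in rows, so rows that repeat a pose let the fingers close. It gives the time, the measured TCP pose, the force and the opening at its end, in the units of the state.
- get_obs(): the state, without advancing time (a new reading comes with each control period).
- viewer.camera(name): name is "scene" or "top"; returns a dict with "img" (384x512x3 uint8, red, green, blue), "vfov" (degrees; the focal length in pixels is half the picture's height over the tangent of half this angle, whatever the lens; pixels are square), "cx", "cy" (the principal point, pixels), "rvec" (rotation vector, rad) and "tvec" (3), from world to camera coordinates, as OpenCV has them. Camera axes: x right, y down, z forward; pixel columns grow to the right and rows downward; lengths in mm; the calibration is good to about 2 mm. A picture is of the moment at which its call begins. There is no depth.
- order.hand_in(): hands the job in, once; it reports no verdict.
Trained networks look in a picture, given as the dict that the camera call returned (one of the last four; its "shot" number tells which), for a name from the list of things; names that differ only in an ending like _2 or _b are one class to them, and where a whole thing is asked for, a point or a joint stands for the part that bears it (a point fixed in the world has none). Each returns a list of dicts, best first, with "confidence" (0 to 1); they miss things now and then, are a little off and sometimes report something else, mostly with a low value. They report only what shows in the picture. A call takes as long as a camera call. They do not tell look-alikes from the thing itself.
- viewer.look_for(picture, label): "location" ([x, y, z] in mm, in world coordinates, good to about 4 mm: the middle of the surface that is visible of it).
- viewer.cut_out(picture, label): "region" (384x512 bool, what is visible of it).
The state is a dict: "time_s": time; "joint_positions": joint angles; "joint_velocities": joint speeds; "effort": joint torques, N m; "eef_pos": TCP position; "tcp_rot": TCP orientation; "ft_force": force on the tool from outside, world axes, zero at the start; "wrist_torque": the same for the moment, N m; "opening": finger opening in mm.
Only numpy, scipy, OpenCV 4.12 (cv2) and the standard library are available. Lean on these libraries where they do the work, as an engineer would, in place of code of your own. Each camera call takes 0.05 s, during which the arm holds its last target.

## Working session

There is one attempt and no reset: what is moved stays moved. The work goes in short steps, Python scripts to look and compute and a shell command to move; the robot and the scene stay as the last step left them, time stands still between calls to the robot, and variables do not carry over. Pictures are saved under pics/ and viewed, and the job is handed in when it is done.

```bash
ls; mkdir -p pics; python3 - <<'E'
from workcell import get_obs, viewer
import cv2
print(get_obs())
for n in ("scene","top"):
    p=viewer.camera(n)
    print({k:v for k,v in p.items() if k!="img"})
    cv2.imwrite(f"pics/{n}0.png",p["img"][:,:,::-1])
    for l in ["shaker","plate0","clip","fork","mat","beaker","jar","bottle","dish","groove"]:
        try:
            for d in viewer.look_for(p,l): print(n,l,[round(float(x)) for x in d["location"]],round(d["confidence"],2))
        except Exception as e: print(l,e)
E
```

```text
pics
{'time_s': 0.0, 'joint_positions': array([-1.27802073e+00,  1.26388887e-01, -4.06143152e-02,  1.40540067e+00,
       -2.81324579e-05,  1.57077781e+00]), 'joint_velocities': array([-0.00181527, -0.00069495, -0.00273545,  0.00056229,  0.00166567,
       -0.00055561]), 'effort': array([ 1.41819903e-03, -4.35919619e+01,  3.52921021e+01,  1.75876933e-02,
        1.83924917e-04, -7.16715817e-06]), 'eef_pos': array([ 151.39965594, -502.28565648,  241.52090875]), 'tcp_rot': array([ 0.56791969, -0.56725771,  0.42217619, -0.42125191]), 'ft_force': array([-0.31875768, -0.31602239, -0.09513158]), 'wrist_torque': array([-0.00231833, -0.00168491,  0.00242774]), 'opening': 85.56493414216607}
{'vfov': 50.267158822310776, 'cx': 254.33216127729298, 'cy': 196.3616367201493, 'rvec': array([ 2.28941961,  0.90054371, -0.34937503]), 'tvec': array([-473.16903418, -222.20430069, 1753.25522014]), 'shot': 1}
scene shaker [573, -72, 51] 0.94
scene plate0 [455, 650, 12] 0.72
scene plate0 [769, 330, 16] 0.64
scene plate0 [507, 284, 14] 0.53
scene plate0 [389, 419, 15] 0.53
scene plate0 [623, 278, 14] 0.49
sc
[... 403 characters left out ...]
, 77] 0.33
{'vfov': 48.2111932086003, 'cx': 253.98309409359953, 'cy': 186.8771145153092, 'rvec': array([ 2.18148308, -2.2197184 ,  0.06338644]), 'tvec': array([  78.27581375,  561.19543712, 1404.46265334]), 'shot': 2}
top shaker [552, -54, 50] 0.86
top plate0 [500, 293, 12] 0.91
top plate0 [450, 656, 16] 0.82
top plate0 [616, 282, 12] 0.81
top plate0 [771, 341, 19] 0.77
top plate0 [386, 423, 10] 0.61
top clip [515, 477, 45] 0.74
top clip [602, -342, 10] 0.57
top fork [434, -300, 41] 0.84
top beaker [514, 477, 40] 0.82
top jar [532, -453, 80] 0.56
top jar [557, -54, 49] 0.17
top bottle [734, 214, 92] 0.56
top dish [382, 157, 14] 0.78
top dish [556, -55, 53] 0.71
top groove [557, -51, 48] 0.87
```

View pics/scene0.png

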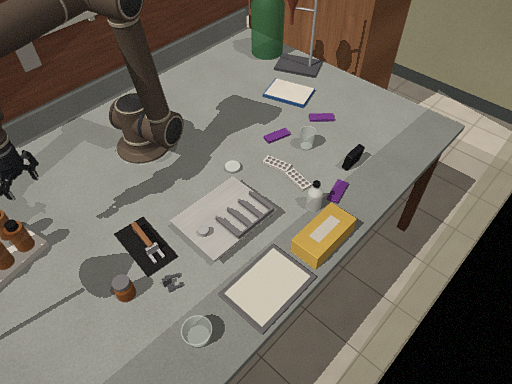

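View pics/top0.png

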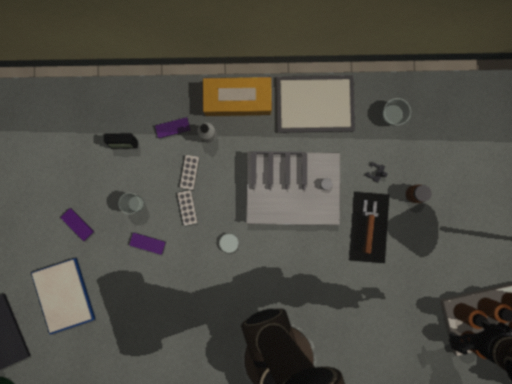

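```bash
cat > h.py <<'E'
import numpy as np, cv2
from workcell import get_obs, viewer
from scipy.spatial.transform import Rotation as R
def cal(p):
    h=p["img"].shape[0]; f=h/2/np.tan(np.radians(p["vfov"])/2)
    K=np.array([[f,0,p["cx"]],[0,f,p["cy"]],[0,0,1]]); Rm=cv2.Rodrigues(np.array(p["rvec"]))[0]
    return K,Rm,np.array(p["tvec"])
def w(p,uv,z):
    K,Rm,t=cal(p); uv=np.atleast_2d(np.array(uv,float))
    d=np.c_[uv,np.ones(len(uv))]@np.linalg.inv(K).T@Rm; c=-Rm.T@t
    s=(z-c[2])/d[:,2]; return c+d*s[:,None]
def px(p,X):
    K,Rm,t=cal(p); return cv2.projectPoints(np.atleast_2d(np.array(X,float)),np.array(p["rvec"]),t,K,None)[0][:,0]
def crop(p,x0,y0,x1,y1,s,name,pts=None):
    im=np.ascontiguousarray(p["img"][y0:y1,x0:x1,::-1]); im=cv2.resize(im,None,fx=s,fy=s,interpolation=cv2.INTER_CUBIC)
    if pts is not None:
        for q in px(p,pts): cv2.circle(im,(int((q[0]-x0+.5)*s),int((q[1]-y0+.5)*s)),2,(0,0,255),-1)
    cv2.imwrite("pics/"+name,im)
def fwd():
    o=get_obs(); q=o["tcp_rot"]; r=R.from_quat([q[1],q[2],q[3],q[0]]); return o,r
def rows(target,axisx=None,rot=None):
    "shift in tool axes to reach world target; rot = desired tool x-axis angle about world z (deg), tool down"
    o,r=fwd(); d=r.inv().apply(np.array(target)-o["eef_pos"]); print("shift tool",d.round(1))
    if axisx is not None:
        m=r.as_matrix(); a=np.radians(axisx)
        return d
    return d
def rect(p,label,z,n=5):
    out=[]
    for d in viewer.cut_out(p,label)[:n]:
        m=d["region"].astype(np.uint8); c,_=cv2.findContours(m,cv2.RETR_EXTERNAL,cv2.CHAIN_APPROX_NONE)
        c=max(c,key=cv2.contourArea)[:,0]; W=w(p,c,z)[:,:2].astype(np.float32)
        out.append((cv2.minAreaRect(W),d["confidence"]))
    return out
E
python3 - <<'E'
from h import *
for n,b in (("top",(150,130,420,270)),("scene",(100,140,350,320))):
    p=viewer.camera(n); s=3 if n=="top" else 3.1
    crop(p,*b,s,n+"1.png")
    for l,z in (("plate0",14),("shaker",50),("mat",3)):
        for r in rect(p,l,z): print(n,l,np.round(r[0][0]),np.round(r[0][1]),round(r[0][2],1),round(r[1],2))
o,r=fwd(); print(r.as_matrix().round(3))
E
```

```text
top plate0 [386. 422.] [111.  47.] 70.7 0.89
top plate0 [765. 337.] [ 48. 113.] 13.3 0.78
top plate0 [617. 284.] [ 47. 110.] 81.4 0.77
top plate0 [451. 653.] [107.  44.] 44.5 0.65
top plate0 [499. 292.] [112.  49.] 10.4 0.58
top shaker [558. -56.] [304. 238.] 87.7 0.87
top mat [ 425. -309.] [120. 229.] 84.2 0.67
scene plate0 [770. 331.] [ 46. 120.] 13.4 0.73
scene plate0 [390. 415.] [109.  53.] 73.7 0.72
scene plate0 [619. 277.] [ 52. 120.] 79.3 0.64
scene plate0 [457. 646.] [112.  57.] 42.4 0.5
scene plate0 [503. 286.] [106.  48.] 11.8 0.48
scene shaker [561. -60.] [308. 243.] 89.0 0.55
scene mat [ 424. -311.] [121. 231.] 84.4 0.73
[[ 0.289 -0.     0.957]
 [-0.957 -0.     0.289]
 [ 0.    -1.    -0.   ]]
```

View pics/top1.png

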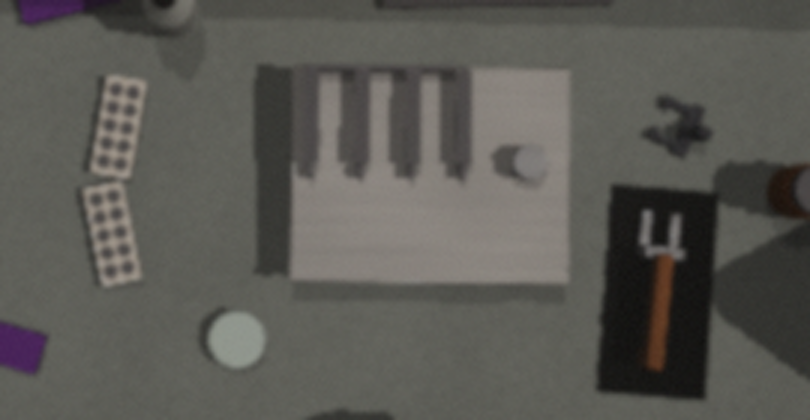

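View pics/scene1.png

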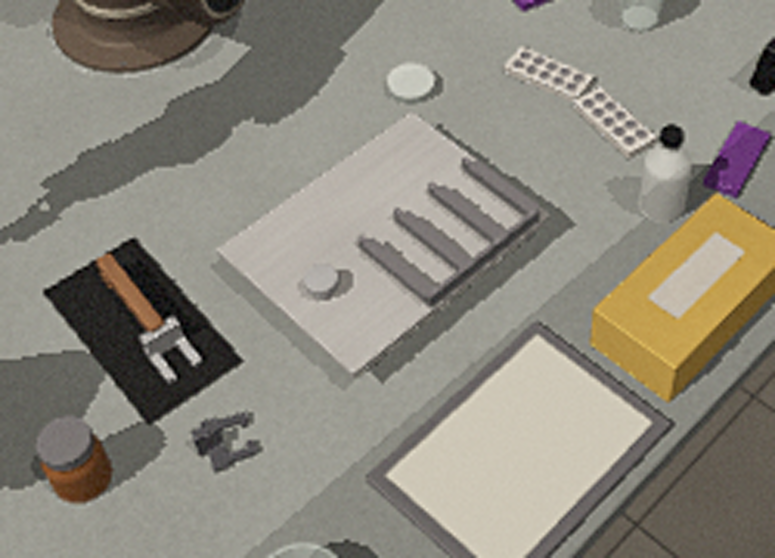

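```bash
cat >> h.py <<'E'
from scipy.optimize import least_squares
from scipy.ndimage import map_coordinates
def T(pose,L):
    x,y,a=pose; L=np.atleast_2d(np.array(L,float)); c,s=np.cos(a),np.sin(a)
    return np.c_[x+c*L[:,0]-s*L[:,1], y+s*L[:,0]+c*L[:,1], L[:,2]]
def fit(p,segs,pose,rng=5,it=6,sign=None):
    "segs: list of (A,B) 3d in object frame (z world); edge search along image normals"
    g=cv2.GaussianBlur(cv2.cvtColor(p["img"],cv2.COLOR_RGB2GRAY).astype(float),(0,0),0.7)
    pose=np.array(pose,float)
    for k in range(it):
        rg=rng if k<2 else max(2,rng*.5); P=[];N=[];M=[]
        for A,B in segs:
            A=np.array(A,float);B=np.array(B,float)
            n=24; ts=np.linspace(.06,.94,n)[:,None]; L=A+(B-A)*ts
            q=px(p,T(pose,L)); e=q[-1]-q[0]; e/=np.linalg.norm(e); nn=np.array([-e[1],e[0]])
            off=np.arange(-rg,rg+.01,.2)
            sm=np.stack([map_coordinates(g,[q[:,1]+o*nn[1],q[:,0]+o*nn[0]],order=1) for o in off],1)
            gr=np.abs(np.gradient(sm,axis=1)); gr=cv2.GaussianBlur(gr,(0,0),1.5)
            i=gr.argmax(1); ok=gr.max(1)>0.5
            for j in range(n):
                if ok[j]: P.append(L[j]);N.append(nn);M.append(q[j]+off[i[j]]*nn)
        P,N,M=map(np.array,(P,N,M))
        f=lambda s:((px(p,T(s*[1,1,.01],P))-M)*N).sum(1)
        r=least_squares(f,pose/[1,1,.01],loss="soft_l1",f_scale=.4); pose=r.x*[1,1,.01]
    return pose,np.sqrt(np.mean(r.fun**2)),len(P)
def box(x0,x1,y0,y1,z): return [((x0,y0,z),(x1,y0,z)),((x1,y0,z),(x1,y1,z)),((x1,y1,z),(x0,y1,z)),((x0,y1,z),(x0,y0,z))]
DECK=[((-115,148,50),(-115,-152,50)),((-115,-152,50),(118,-152,50)),((118,-152,50),(118,-45,50)),((-115,148,50),(0,148,50))]
PL=box(-55,55,-22,22,14)
E
python3 - <<'E'
from h import *
for n in("top","scene"):
    p=viewer.camera(n)
    s,e,k=fit(p,DECK,[560,-55,-.03]); print(n,"deck",s.round(3),round(e,2),k)
    S=[a for a,b in DECK]+[b for a,b in DECK]; crop(p,*((230,140,350,235) if n=="top" else (160,165,290,265)),5,n+"2.png",np.r_[T(s,S)])
    for x0 in ([500,290,np.radians(11)],[618,281,np.radians(-9)],[766,335,1.3]):
        s,e,k=fit(p,PL,x0,4); print(n,"plate",s.round(3),round(e,2),k)
    mt=box(-115,115,-60,60,3); s,e,k=fit(p,mt,[425,-310,-.1]); print("mat",s.round(3),round(e,2),k)
E
```

```text
top deck [ 5.54278e+02 -5.50400e+01 -3.30000e-02] 0.35 96
top plate [4.98620e+02 2.90303e+02 1.89000e-01] 0.48 96
top plate [ 6.16446e+02  2.82207e+02 -1.82000e-01] 0.24 96
top plate [761.521 340.597   1.739] 1.33 93
mat [ 4.23613e+02 -3.10303e+02 -1.00000e-01] 0.17 96
scene deck [ 5.55282e+02 -5.63970e+01 -3.50000e-02] 0.11 96
scene plate [5.02422e+02 2.87114e+02 1.94000e-01] 1.19 96
scene plate [ 6.17892e+02  2.85530e+02 -1.85000e-01] 1.18 96
scene plate [771.07  329.601   1.8  ] 0.99 96
mat [ 4.23742e+02 -3.11296e+02 -9.90000e-02] 0.1 96
```

View pics/top2.png

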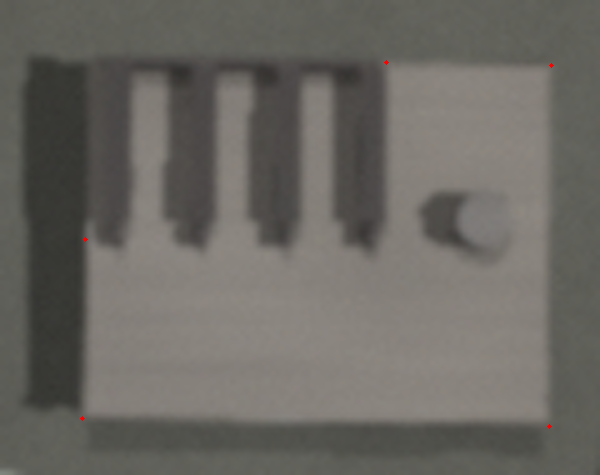

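View pics/scene2.png

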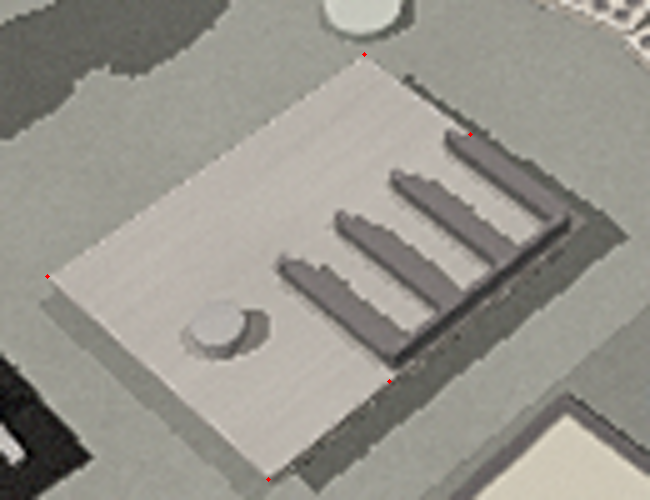

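```bash
python3 - <<'E'
from h import *
S=[554.8,-55.7,-.034]
for n in("top","scene"):
    p=viewer.camera(n); K,Rm,t=cal(p); print((-Rm.T@t).round())
    for yo in (117,100):
        pts=[]
        for k in range(4):
            y=yo+27-54*k
            for dx in (0,110):
                for dy in (-8,8): pts.append((dx,y+dy,70))
        pts+=[(15,-105,75)]+[(15+19*np.cos(a),-105+19*np.sin(a),75) for a in np.linspace(0,6.28,16)]
        crop(p,*((230,140,350,235) if n=="top" else (160,165,290,265)),5,f"{n}3_{yo}.png",T(S,pts))
E
python3 -c "
import cv2,numpy as np
a=[cv2.imread('pics/'+f) for f in('top3_117.png','top3_100.png')]
cv2.imwrite('pics/c1.png',cv2.resize(np.vstack(a),(500,790)))
a=[cv2.imread('pics/'+f) for f in('scene3_117.png','scene3_100.png')]
cv2.imwrite('pics/c2.png',cv2.resize(np.vstack(a),(520,800)))
"
```

```text
[ 493.   81. 1430.]
[1254. -626. 1176.]
```

View pics/c1.png

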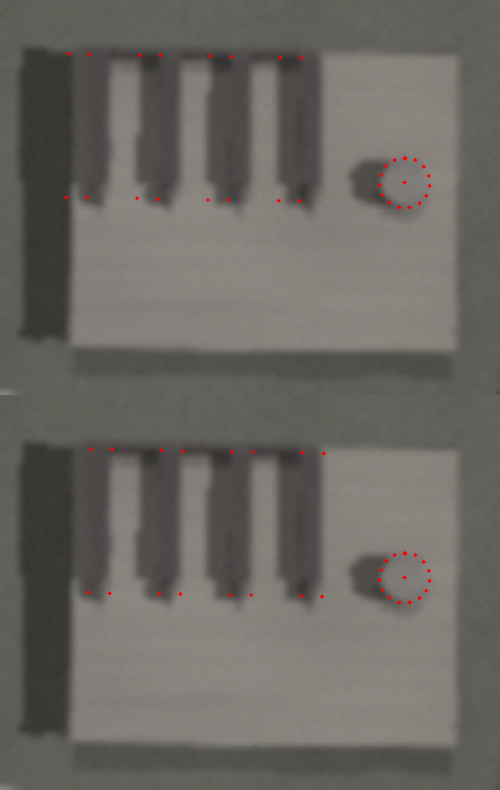

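View pics/c2.png

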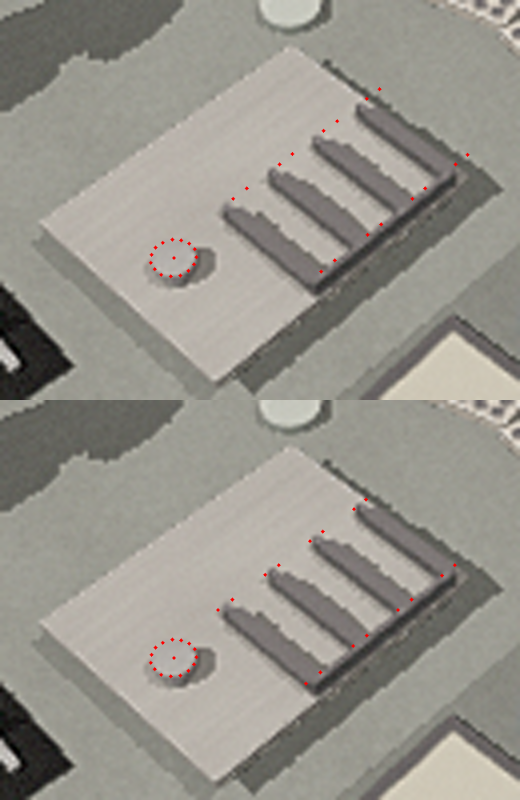

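```bash
cat >> h.py <<'E'
def plan(x,y,z,ang=None):
    o,r=fwd(); m=r.as_matrix(); d=r.inv().apply(np.array([x,y,z])-o["eef_pos"])
    a0=np.arctan2(m[1,0],m[0,0])
    print("t",round(o["time_s"],2),"eef",o["eef_pos"].round(1),"angx",round(np.degrees(a0),2),"ydown",m[:,1].round(3),"open",round(o["opening"],1),"F",o["ft_force"].round(1),"q",o["joint_positions"].round(2))
    tx,ty,tz=d.round(1)
    # rotation vector to make tool down with given angle
    if ang is not None:
        a=np.radians(ang); x_=np.array([np.cos(a),np.sin(a),0]); y_=np.array([0,0,-1.]); z_=np.cross(x_,y_)
        wv=R.from_matrix(m.T@np.c_[x_,y_,z_]).as_rotvec().round(4); print(f'"tx":{tx},"ty":{ty},"tz":{tz},"wx":{wv[0]},"wy":{wv[1]},"wz":{wv[2]}')
    else: print(f'"tx":{tx},"ty":{ty},"tz":{tz}')
E
python3 -c "
from h import *
plan(200,-450,250,-73);plan(500,289,200,-79.1)"
python3 -m crank '[{"tx":0,"ty":0,"tz":0,"wy":0.1}]'
python3 -c "
from h import *
plan(200,-450,250,-73);plan(500,289,200,-79.1)"
```

```text
t 1.7 eef [ 151.5 -502.6  242.3] angx -73.23 ydown [ 0.  0. -1.] open 85.4 F [ 0.1 -0.2 -0.4] q [-1.28  0.13 -0.04  1.41  0.    1.57]
"tx":-36.4,"ty":-7.7,"tz":61.6,"wx":-0.0,"wy":-0.0039,"wz":-0.0
t 1.7 eef [ 151.5 -502.6  242.3] angx -73.23 ydown [ 0.  0. -1.] open 85.4 F [ 0.1 -0.2 -0.4] q [-1.28  0.13 -0.04  1.41  0.    1.57]
"tx":-657.4,"ty":42.3,"tz":562.1,"wx":-0.0,"wy":0.1025,"wz":-0.0
t 1.7 eef [ 151.5 -502.6  242.3] angx -73.23 ydown [ 0.  0. -1.] open 85.4 F [ 0.1 -0.2 -0.4] q [-1.28  0.13 -0.04  1.41  0.    1.57]
"tx":-36.4,"ty":-7.7,"tz":61.6,"wx":-0.0,"wy":-0.0039,"wz":-0.0
t 1.7 eef [ 151.5 -502.6  242.3] angx -73.23 ydown [ 0.  0. -1.] open 85.4 F [ 0.1 -0.2 -0.4] q [-1.28  0.13 -0.04  1.41  0.    1.57]
"tx":-657.4,"ty":42.3,"tz":562.1,"wx":-0.0,"wy":0.1025,"wz":-0.0$[0]: bad value
```

```bash
python3 -m crank '[{"tx":0,"ty":0,"tz":0,"wx":0,"wy":0.1,"wz":0,"jaw":85}]'
python3 -c "
from h import *
plan(500,289,200,-79.1)"
```

```text
time_s: 1.8
eef_pos: [151.5, -502.6, 242.3]
tcp_rot: [0.545, -0.545, 0.45, -0.45]
ft_force: [-1.2, 0.5, -0.5]
opening: 84.8
t 1.8 eef [ 151.5 -502.6  242.3] angx -79.06 ydown [ 0. -0. -1.] open 84.8 F [-1.2  0.5 -0.5] q [-1.28  0.13 -0.04  1.41  0.    1.67]
"tx":-711.2,"ty":42.3,"tz":492.3,"wx":-0.0,"wy":0.0006,"wz":0.0
```

```bash
python3 -c "
from h import *
plan(280,-300,260,-79.1+43)"
```

```text
t 1.8 eef [ 151.5 -502.6  242.3] angx -79.06 ydown [ 0. -0. -1.] open 84.8 F [-1.2  0.5 -0.5] q [-1.28  0.13 -0.04  1.41  0.    1.67]
"tx":-174.6,"ty":-17.7,"tz":164.6,"wx":-0.0,"wy":-0.7499,"wz":0.0
```

```bash
python3 -m crank '[{"tx":-35,"ty":-4,"tz":33,"wx":0,"wy":-0.15,"wz":0,"jaw":85},{"tx":-70,"ty":-8,"tz":66,"wx":0,"wy":-0.3,"wz":0,"jaw":85},{"tx":-105,"ty":-12,"tz":99,"wx":0,"wy":-0.45,"wz":0,"jaw":85},{"tx":-140,"ty":-15,"tz":132,"wx":0,"wy":-0.6,"wz":0,"jaw":85},{"tx":-175,"ty":-18,"tz":165,"wx":0,"wy":-0.75,"wz":0,"jaw":85}]'
python3 -c "
from h import *
plan(400,-100,260,7)"
```

```text
time_s: 2.3
eef_pos: [280.9, -297.9, 260.6]
tcp_rot: [-0.673, 0.673, -0.217, 0.218]
ft_force: [0.7, -0.5, -0.4]
opening: 85.1
t 2.3 eef [ 280.9 -297.9  260.6] angx -35.79 ydown [ 0.001 -0.    -1.   ] open 85.1 F [ 0.7 -0.5 -0.4] q [-0.81 -0.09 -0.22  1.44  0.    1.38]
"tx":-19.1,"ty":0.6,"tz":230.2,"wx":0.0003,"wy":-0.7468,"wz":0.0008
```

```bash
python3 -m crank '[{"tx":-4,"ty":0,"tz":46,"wx":0,"wy":-0.149,"wz":0,"jaw":85},{"tx":-8,"ty":0,"tz":92,"wx":0,"wy":-0.3,"wz":0,"jaw":85},{"tx":-12,"ty":0,"tz":138,"wx":0,"wy":-0.45,"wz":0,"jaw":85},{"tx":-16,"ty":0,"tz":184,"wx":0,"wy":-0.6,"wz":0,"jaw":85},{"tx":-19,"ty":0,"tz":230,"wx":0,"wy":-0.747,"wz":0,"jaw":85}]'
python3 -c "
from h import *
plan(470,120,260,50)"
```

```text
time_s: 2.8
eef_pos: [400.5, -98.4, 261.0]
tcp_rot: [-0.705, 0.706, 0.045, -0.044]
ft_force: [1.0, -1.0, 1.3]
opening: 84.9
t 2.8 eef [400.5 -98.4 261. ] angx 7.24 ydown [ 0.002 -0.001 -1.   ] open 84.9 F [ 1.  -1.   1.3] q [-0.24 -0.09 -0.22  1.44 -0.    1.2 ]
"tx":96.5,"ty":0.9,"tz":207.9,"wx":0.0016,"wy":-0.7463,"wz":0.0011
```

```bash
python3 -m crank '[{"tx":19,"ty":0,"tz":42,"wx":0,"wy":-0.149,"wz":0,"jaw":85},{"tx":38,"ty":0,"tz":83,"wx":0,"wy":-0.3,"wz":0,"jaw":85},{"tx":58,"ty":0,"tz":125,"wx":0,"wy":-0.45,"wz":0,"jaw":85},{"tx":77,"ty":0,"tz":167,"wx":0,"wy":-0.6,"wz":0,"jaw":85},{"tx":96,"ty":1,"tz":208,"wx":0,"wy":-0.747,"wz":0,"jaw":85}]'
python3 - <<'E'
from h import *
plan(499.5,289,150,93)
for n in ("top","scene"):
    p=viewer.camera(n); crop(p,150,120,330,260,4,n+"4.png") if n=="top" else crop(p,200,120,360,240,4.5,n+"4.png")
    for x0 in ([500,290,.19],[618,281,-.18]):
        s,e,k=fit(p,PL,x0,4); print(n,"plate",s.round(3),round(e,2),k)
E
```

```text
time_s: 3.3
eef_pos: [469.8, 122.2, 260.2]
tcp_rot: [-0.64, 0.641, 0.301, -0.299]
ft_force: [-0.7, -0.3, -0.1]
opening: 84.9
t 3.3 eef [469.8 122.2 260.2] angx 50.23 ydown [ 0.003 -0.001 -1.   ] open 84.9 F [-0.7 -0.3 -0.1] q [ 0.26  0.05 -0.08  1.43 -0.    0.95]
"tx":147.1,"ty":110.1,"tz":84.2,"wx":0.0027,"wy":-0.7465,"wz":0.0001
top plate [4.98282e+02 2.91999e+02 1.41000e-01] 0.74 93
top plate [ 6.16538e+02  2.82159e+02 -1.84000e-01] 0.31 96
scene plate [5.04822e+02 2.95362e+02 2.50000e-01] 1.33 96
scene plate [ 6.18198e+02  2.84645e+02 -1.77000e-01] 1.26 96
```

View pics/top4.png

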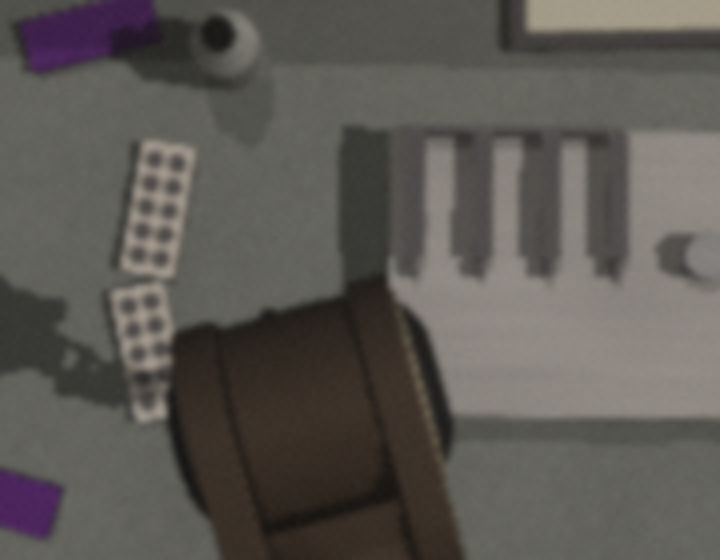

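View pics/scene4.png

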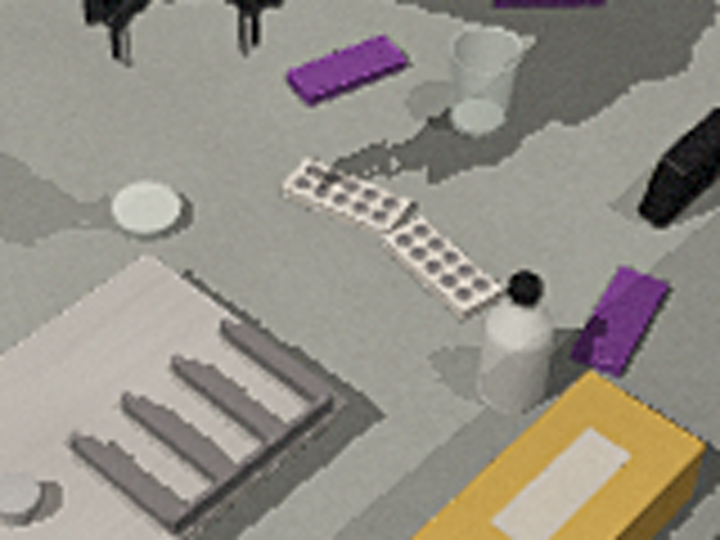

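```bash
python3 -m crank '[{"tx":30,"ty":20,"tz":17,"wx":0,"wy":-0.149,"wz":0,"jaw":85},{"tx":60,"ty":40,"tz":34,"wx":0,"wy":-0.3,"wz":0,"jaw":85},{"tx":90,"ty":60,"tz":51,"wx":0,"wy":-0.45,"wz":0,"jaw":85},{"tx":120,"ty":80,"tz":68,"wx":0,"wy":-0.6,"wz":0,"jaw":85},{"tx":147,"ty":110,"tz":84,"wx":0,"wy":-0.747,"wz":0,"jaw":85}]'
python3 - <<'E'
from h import *
plan(499.5,289.5,16,100.9)
E
```

```text
time_s: 3.9
eef_pos: [500.7, 292.6, 149.6]
tcp_rot: [-0.486, 0.487, 0.515, -0.512]
ft_force: [0.6, 0.3, -0.1]
opening: 84.9
t 3.9 eef [500.7 292.6 149.6] angx 93.12 ydown [ 0.004  0.001 -1.   ] open 84.9 F [ 0.6  0.3 -0.1] q [ 0.53  0.24 -0.1   1.22 -0.    0.47]
"tx":-3.2,"ty":133.6,"tz":1.8,"wx":0.0038,"wy":-0.1358,"wz":0.001
```

```bash
python3 -m crank '[{"tx":-3,"ty":45,"tz":2,"wx":0.004,"wy":-0.136,"wz":0.001,"jaw":85},{"tx":-3,"ty":80,"tz":2,"wx":0.004,"wy":-0.136,"wz":0.001,"jaw":85},{"tx":-3,"ty":110,"tz":2,"wx":0.004,"wy":-0.136,"wz":0.001,"jaw":85},{"tx":-3,"ty":126,"tz":2,"wx":0.004,"wy":-0.136,"wz":0.001,"jaw":85},{"tx":-3,"ty":133.5,"tz":2,"wx":0.004,"wy":-0.136,"wz":0.001,"jaw":85}]'
python3 - <<'E'
from h import *
plan(499.5,289.5,16,100.9)
p=viewer.camera("scene");crop(p,230,120,350,220,6,"s5.png")
E
```

```text
time_s: 4.4
eef_pos: [498.3, 288.5, 14.0]
tcp_rot: [0.451, -0.45, -0.544, 0.546]
ft_force: [0.7, 0.6, -0.2]
opening: 85.2
t 4.4 eef [498.3 288.5  14. ] angx 100.86 ydown [-0.003 -0.002 -1.   ] open 85.2 F [ 0.7  0.6 -0.2] q [ 0.52  0.32 -0.31  0.94 -0.    0.34]
"tx":0.8,"ty":-2.0,"tz":-1.4,"wx":-0.0033,"wy":-0.0008,"wz":-0.0012
```

View pics/s5.png

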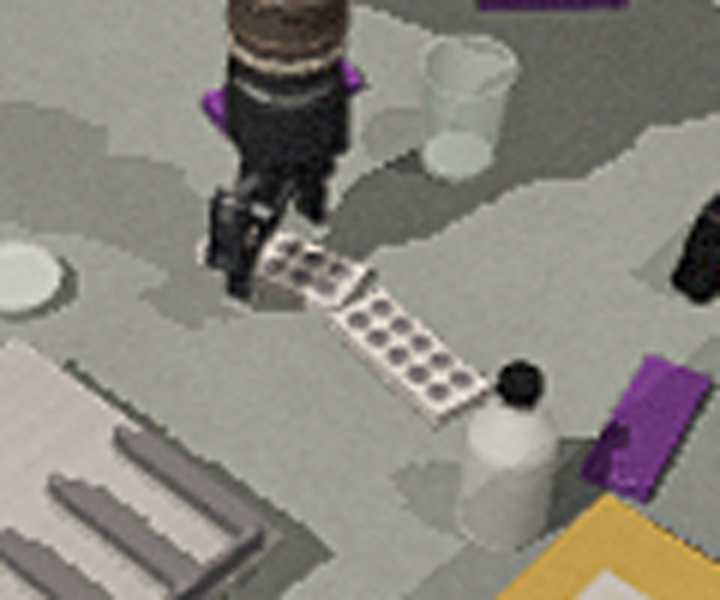

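```bash
python3 -m crank '[{"tx":0,"ty":0,"tz":0,"wx":0,"wy":0,"wz":0,"jaw":60},{"tx":0,"ty":0,"tz":0,"wx":0,"wy":0,"wz":0,"jaw":50},{"tx":0,"ty":0,"tz":0,"wx":0,"wy":0,"wz":0,"jaw":35},{"tx":0,"ty":0,"tz":0,"wx":0,"wy":0,"wz":0,"jaw":35},{"tx":0,"ty":0,"tz":0,"wx":0,"wy":0,"wz":0,"jaw":35}]' 50
python3 -m crank '[{"tx":0,"ty":0,"tz":0,"wx":0,"wy":0,"wz":0,"jaw":35},{"tx":0,"ty":0,"tz":0,"wx":0,"wy":0,"wz":0,"jaw":35},{"tx":0,"ty":0,"tz":0,"wx":0,"wy":0,"wz":0,"jaw":35}]' 

```

```text
time_s: 4.95
eef_pos: [499.4, 289.1, 15.6]
tcp_rot: [0.45, -0.45, -0.545, 0.545]
ft_force: [-1.0, -0.8, 6.3]
opening: 42.2
time_s: 5.25
eef_pos: [499.4, 289.1, 15.6]
tcp_rot: [0.45, -0.45, -0.545, 0.545]
ft_force: [-1.4, 0.6, 1.9]
opening: 42.4
```

```bash
python3 -m crank '[{"tx":0,"ty":-25,"tz":0,"wx":0,"wy":0,"wz":0,"jaw":35},{"tx":0,"ty":-50,"tz":0,"wx":0,"wy":0,"wz":0,"jaw":35},{"tx":0,"ty":-80,"tz":0,"wx":0,"wy":0,"wz":0,"jaw":35},{"tx":0,"ty":-110,"tz":0,"wx":0,"wy":0,"wz":0,"jaw":35},{"tx":0,"ty":-130,"tz":0,"wx":0,"wy":0,"wz":0,"jaw":35}]'
python3 - <<'E'
from h import *
plan(470,44,146,88.05)
p=viewer.camera("scene");crop(p,230,90,350,190,6,"s6.png")
E
```

```text
time_s: 5.75
eef_pos: [499.7, 289.4, 147.7]
tcp_rot: [-0.45, 0.451, 0.545, -0.545]
ft_force: [0.6, 0.4, -0.3]
opening: 42.0
t 5.75 eef [499.7 289.4 147.7] angx 100.86 ydown [ 0.001  0.    -1.   ] open 42.0 F [ 0.6  0.4 -0.3] q [ 0.52  0.24 -0.11  1.22 -0.    0.34]
"tx":-235.4,"ty":1.5,"tz":75.5,"wx":0.0011,"wy":0.2236,"wz":0.0004
```

View pics/s6.png

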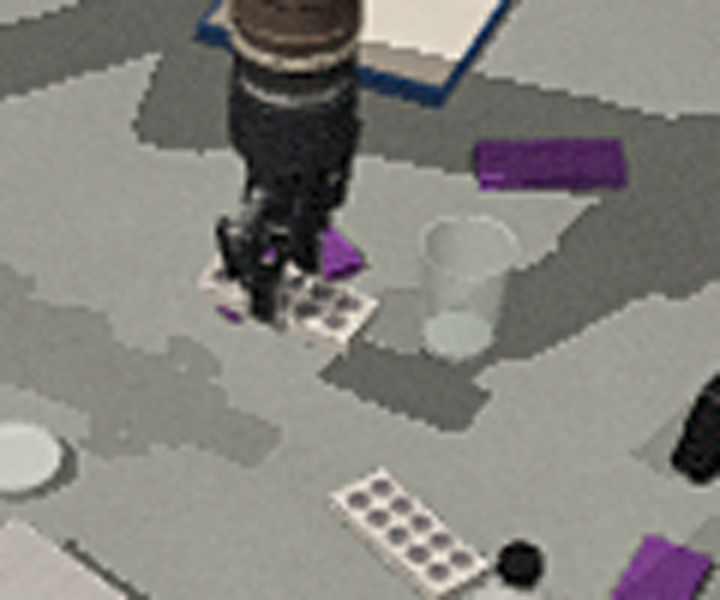

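```bash
python3 - <<'E'
from h import *
plan(491.4,-7.5,110,88.05)
E

```

```text
t 5.8 eef [500.8 290.  150.6] angx 100.86 ydown [ 0.005  0.002 -1.   ] open 41.9 F [0.7 0.9 1.7] q [ 0.52  0.24 -0.11  1.22 -0.    0.34]
"tx":-290.5,"ty":39.8,"tz":65.5,"wx":0.0048,"wy":0.2236,"wz":0.0021
```

```bash
python3 -m crank '[{"tx":-35,"ty":5,"tz":8,"wx":0,"wy":0.03,"wz":0,"jaw":35},{"tx":-75,"ty":5,"tz":18,"wx":0,"wy":0.06,"wz":0,"jaw":35},{"tx":-115,"ty":5,"tz":27,"wx":0,"wy":0.1,"wz":0,"jaw":35},{"tx":-155,"ty":5,"tz":36,"wx":0,"wy":0.13,"wz":0,"jaw":35},{"tx":-195,"ty":10,"tz":45,"wx":0,"wy":0.16,"wz":0,"jaw":35}]'
python3 - <<'E'
from h import *
plan(491.4,-7.5,110,88.05)
E

```

```text
time_s: 6.3
eef_pos: [493.1, 88.6, 139.8]
tcp_rot: [-0.492, 0.493, 0.509, -0.505]
ft_force: [1.2, -0.5, -0.2]
opening: 42.5
t 6.3 eef [493.1  88.6 139.8] angx 91.65 ydown [ 0.005  0.002 -1.   ] open 42.5 F [ 1.2 -0.5 -0.2] q [ 0.18  0.1  -0.3   1.17  0.    0.15]
"tx":-96.1,"ty":29.5,"tz":4.6,"wx":0.0049,"wy":0.0628,"wz":0.0025
```

```bash
python3 -m crank '[{"tx":-35,"ty":10,"tz":2,"wx":0.002,"wy":0.03,"wz":0.001,"jaw":35},{"tx":-70,"ty":20,"tz":3,"wx":0.005,"wy":0.05,"wz":0.002,"jaw":35},{"tx":-92,"ty":29,"tz":4.6,"wx":0.005,"wy":0.063,"wz":0.0025,"jaw":35},{"tx":-96,"ty":29.5,"tz":4.6,"wx":0.005,"wy":0.063,"wz":0.0025,"jaw":35},{"tx":-96,"ty":29.5,"tz":4.6,"wx":0.005,"wy":0.063,"wz":0.0025,"jaw":35}]'
python3 - <<'E'
from h import *
plan(491.4,-7.5,69,88.05)
for n in ("top","scene"):
    p=viewer.camera(n); crop(p,230,130,350,240,5,n+"7.png") if n=="top" else crop(p,160,150,300,260,5,n+"7.png")
E

```

```text
time_s: 6.8
eef_pos: [491.0, -7.7, 109.4]
tcp_rot: [0.509, -0.508, -0.491, 0.491]
ft_force: [0.1, -0.5, -0.8]
opening: 42.3
t 6.8 eef [491.   -7.7 109.4] angx 87.96 ydown [-0.001  0.    -1.   ] open 42.3 F [ 0.1 -0.5 -0.8] q [-0.02  0.1  -0.36  1.11  0.    0.02]
"tx":0.2,"ty":40.4,"tz":-0.4,"wx":-0.0013,"wy":-0.0015,"wz":0.0003
```

View pics/scene7.png

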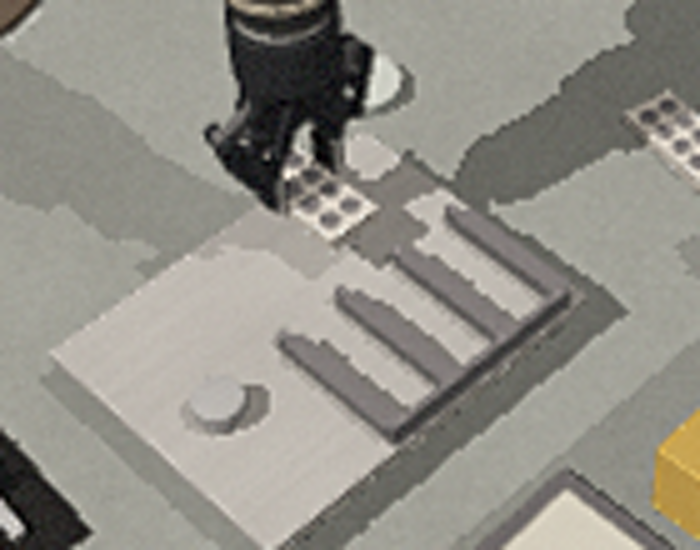

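View pics/top7.png

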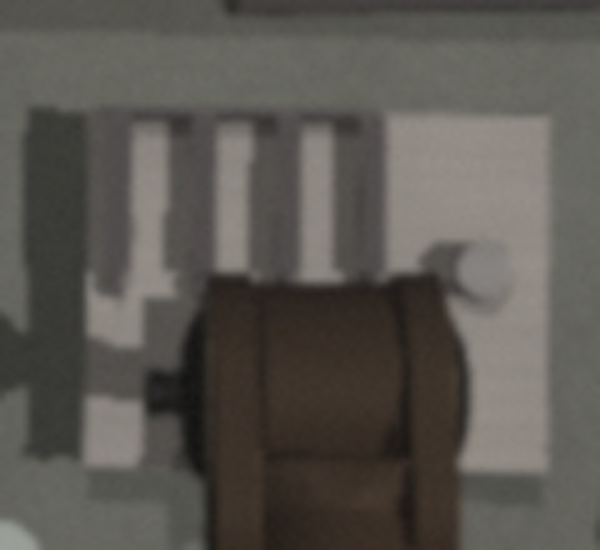

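```bash
python3 -m crank '[{"tx":0,"ty":15,"tz":0,"wx":0,"wy":0,"wz":0,"jaw":35},{"tx":0,"ty":28,"tz":0,"wx":0,"wy":0,"wz":0,"jaw":35},{"tx":0,"ty":35,"tz":0,"wx":0,"wy":0,"wz":0,"jaw":35},{"tx":0,"ty":40,"tz":0,"wx":0,"wy":0,"wz":0,"jaw":35},{"tx":0,"ty":40.5,"tz":0,"wx":0,"wy":0,"wz":0,"jaw":35}]'
python3 - <<'E'
from h import *
S=[554.8,-55.7,-.034]
plan(491.4,-7.5,67,88.05)
o=get_obs(); e=o["eef_pos"]; zt=e[2]-1.6
p=viewer.camera("scene"); 
crop(p,190,150,290,240,7,"s8.png",np.r_[T([e[0],e[1],-.036],[(55,22,zt),(55,-22,zt),(-55,-22,zt),(-55,22,zt)]), T(S,[(0,46,50),(0,69,70),(0,23,70)])])
E

```

```text
time_s: 7.4
eef_pos: [491.2, -6.4, 69.0]
tcp_rot: [0.509, -0.508, -0.492, 0.492]
ft_force: [-0.2, 0.4, -0.9]
opening: 42.3
t 7.4 eef [491.2  -6.4  69. ] angx 88.12 ydown [-0.001  0.    -1.   ] open 42.3 F [-0.2  0.4 -0.9] q [-0.01  0.12 -0.43  1.02  0.    0.02]
"tx":-1.1,"ty":2.0,"tz":-0.2,"wx":-0.0011,"wy":0.0011,"wz":0.0004
```

View pics/s8.png

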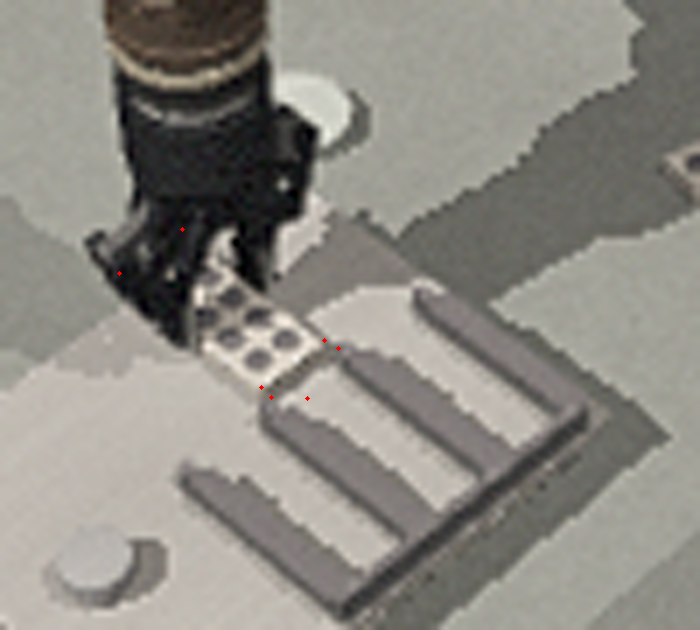

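```bash
python3 -m crank '[{"tx":-1,"ty":2,"tz":0,"wx":0,"wy":0,"wz":0,"jaw":35},{"tx":-1.1,"ty":2.8,"tz":4,"wx":0,"wy":0,"wz":0,"jaw":35},{"tx":-1.1,"ty":2.8,"tz":10,"wx":0,"wy":0,"wz":0,"jaw":35},{"tx":-1.1,"ty":2.8,"tz":16,"wx":0,"wy":0,"wz":0,"jaw":35},{"tx":-1.1,"ty":2.8,"tz":20,"wx":0,"wy":0,"wz":0,"jaw":35}]'
python3 - <<'E'
from h import *
plan(531.4,-8.8,66,88.05)
E

```

```text
time_s: 7.95
eef_pos: [470.7, -6.9, 66.7]
tcp_rot: [0.508, -0.508, -0.492, 0.492]
ft_force: [-0.1, -0.2, -0.9]
opening: 42.9
t 7.95 eef [470.7  -6.9  66.7] angx 88.1 ydown [-0.  0. -1.] open 42.9 F [-0.1 -0.2 -0.9] q [-0.02  0.09 -0.47  1.01  0.    0.02]
"tx":0.2,"ty":0.7,"tz":-60.8,"wx":-0.0005,"wy":0.0008,"wz":0.0004
```

```bash
python3 -m crank '[{"tx":0.2,"ty":0.5,"tz":-10,"wx":0,"wy":0,"wz":0,"jaw":35},{"tx":0.2,"ty":0.5,"tz":-20,"wx":0,"wy":0,"wz":0,"jaw":35},{"tx":0.2,"ty":0.5,"tz":-28,"wx":0,"wy":0,"wz":0,"jaw":35},{"tx":0.2,"ty":0.5,"tz":-34,"wx":0,"wy":0,"wz":0,"jaw":35},{"tx":0.2,"ty":0.5,"tz":-40,"wx":0,"wy":0,"wz":0,"jaw":35}]'
python3 - <<'E'
from h import *
plan(531.4,-8.8,66,88.05)
p=viewer.camera("scene"); 
crop(p,190,150,290,240,7,"s9.png")
E

```

```text
time_s: 8.45
eef_pos: [511.0, -7.5, 65.8]
tcp_rot: [0.509, -0.507, -0.492, 0.492]
ft_force: [-1.9, 4.5, -1.5]
opening: 42.5
t 8.45 eef [511.   -7.5  65.8] angx 88.13 ydown [-0.002  0.002 -1.   ] open 42.5 F [-1.9  4.5 -1.5] q [-0.02  0.16 -0.39  1.02  0.    0.02]
"tx":-0.6,"ty":-0.3,"tz":-20.4,"wx":-0.0019,"wy":0.0014,"wz":0.0017
```

View pics/s9.png

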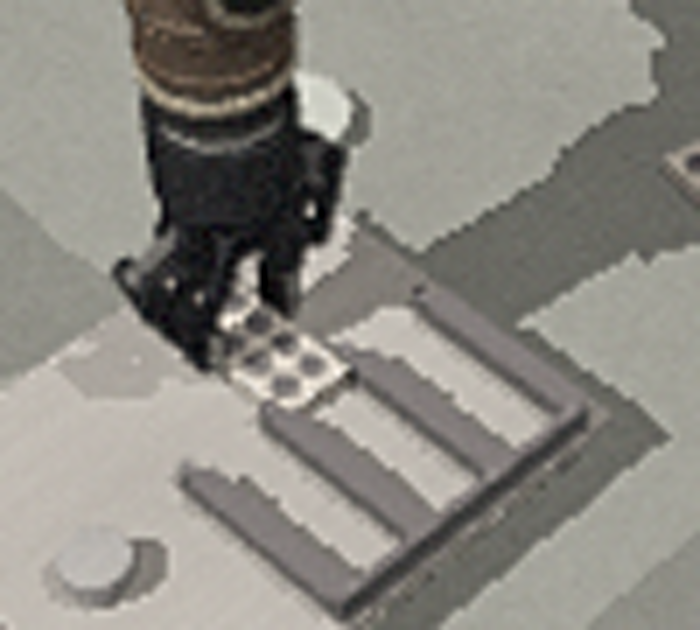

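```bash
python3 -m crank '[{"tx":0.5,"ty":0,"tz":0,"wx":0,"wy":0,"wz":0,"jaw":35},{"tx":0.5,"ty":0,"tz":-7,"wx":0,"wy":0,"wz":0,"jaw":35},{"tx":0.5,"ty":0,"tz":-13,"wx":0,"wy":0,"wz":0,"jaw":35},{"tx":0.5,"ty":0,"tz":-18,"wx":0,"wy":0,"wz":0,"jaw":35},{"tx":0.5,"ty":0,"tz":-20,"wx":0,"wy":0,"wz":0,"jaw":35}]'
python3 - <<'E'
from h import *
plan(531.4,-8.8,66,88.05)
E

```

```text
time_s: 9.0
eef_pos: [532.7, -7.9, 65.9]
tcp_rot: [0.509, -0.508, -0.492, 0.491]
ft_force: [-0.5, 0.6, -0.9]
opening: 42.0
t 9.0 eef [532.7  -7.9  65.9] angx 88.12 ydown [-0.     0.001 -1.   ] open 42.0 F [-0.5  0.6 -0.9] q [-0.02  0.2  -0.34  1.03  0.    0.02]
"tx":-0.9,"ty":-0.1,"tz":1.3,"wx":-0.0002,"wy":0.0011,"wz":0.0013
```

```bash
python3 -m crank '[{"tx":0,"ty":0,"tz":0,"wx":0,"wy":0,"wz":0,"jaw":65},{"tx":0,"ty":0,"tz":0,"wx":0,"wy":0,"wz":0,"jaw":65},{"tx":0,"ty":0,"tz":0,"wx":0,"wy":0,"wz":0,"jaw":65},{"tx":0,"ty":-20,"tz":0,"wx":0,"wy":0,"wz":0,"jaw":65},{"tx":0,"ty":-50,"tz":0,"wx":0,"wy":0,"wz":0,"jaw":65}]'
python3 -m crank '[{"tx":0,"ty":0,"tz":40,"wx":0,"wy":0,"wz":0,"jaw":10},{"tx":0,"ty":0,"tz":80,"wx":0,"wy":0,"wz":0,"jaw":0},{"tx":0,"ty":0,"tz":84,"wx":0,"wy":0,"wz":0,"jaw":0},{"tx":0,"ty":0,"tz":84,"wx":0,"wy":0,"wz":0,"jaw":0},{"tx":0,"ty":0,"tz":84,"wx":0,"wy":0,"wz":0,"jaw":0}]'
python3 - <<'E'
from h import *
plan(450,-6,65,88.05)
p=viewer.camera("scene"); 
crop(p,180,150,290,240,6,"s10.png")
E

```

```text
time_s: 9.5
eef_pos: [531.1, -8.0, 114.8]
tcp_rot: [0.51, -0.507, -0.491, 0.492]
ft_force: [1.2, -0.1, 1.1]
opening: 64.7
time_s: 10.0
eef_pos: [448.1, -5.2, 115.5]
tcp_rot: [0.509, -0.507, -0.491, 0.492]
ft_force: [-0.2, 0.4, -0.8]
opening: 0.3
t 10.0 eef [448.1  -5.2 115.5] angx 88.12 ydown [-0.003  0.001 -1.   ] open 0.3 F [-0.2  0.4 -0.8] q [-0.01  0.02 -0.44  1.12  0.    0.02]
"tx":-0.8,"ty":50.5,"tz":-2.0,"wx":-0.0026,"wy":0.0012,"wz":0.0012
```

View pics/s10.png

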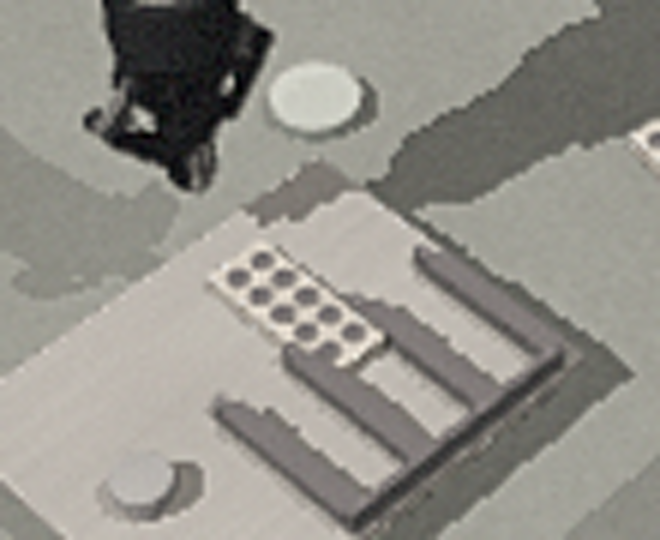

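```bash
python3 -m crank '[{"tx":-1,"ty":30,"tz":0,"wx":0,"wy":0,"wz":0,"jaw":0},{"tx":-1.5,"ty":47,"tz":0,"wx":0,"wy":0,"wz":0,"jaw":0},{"tx":-1.5,"ty":50,"tz":0,"wx":0,"wy":0,"wz":0,"jaw":0},{"tx":-1.5,"ty":50.5,"tz":-10,"wx":0,"wy":0,"wz":0,"jaw":0},{"tx":-1.5,"ty":50.5,"tz":-20,"wx":0,"wy":0,"wz":0,"jaw":0}]'
python3 -m crank '[{"tx":0,"ty":0,"tz":-8,"wx":0,"wy":0,"wz":0,"jaw":0},{"tx":0,"ty":0,"tz":-16,"wx":0,"wy":0,"wz":0,"jaw":0},{"tx":0,"ty":0,"tz":-24,"wx":0,"wy":0,"wz":0,"jaw":0},{"tx":0,"ty":0,"tz":-32,"wx":0,"wy":0,"wz":0,"jaw":0},{"tx":0,"ty":0,"tz":-40,"wx":0,"wy":0,"wz":0,"jaw":0}]'
python3 -c "
from h import *
plan(545,-9,65,88.05)"
```

```text
time_s: 10.55
eef_pos: [469.9, -7.3, 65.6]
tcp_rot: [0.509, -0.507, -0.492, 0.492]
ft_force: [-1.5, 0.2, -0.9]
opening: 0.1
time_s: 11.05
eef_pos: [510.5, -8.7, 65.6]
tcp_rot: [0.509, -0.507, -0.492, 0.492]
ft_force: [-1.2, 0.8, 0.2]
opening: -0.4
t 11.05 eef [510.5  -8.7  65.6] angx 88.12 ydown [-0.002  0.001 -1.   ] open -0.4 F [-1.2  0.8  0.2] q [-0.02  0.16 -0.39  1.02  0.    0.02]
"tx":0.8,"ty":0.6,"tz":-34.5,"wx":-0.0016,"wy":0.0012,"wz":0.0012
```

```bash
python3 -m crank '[{"tx":0.6,"ty":0,"tz":-8,"wx":0,"wy":0,"wz":0,"jaw":0},{"tx":0.6,"ty":0,"tz":-16,"wx":0,"wy":0,"wz":0,"jaw":0},{"tx":0.6,"ty":0,"tz":-23,"wx":0,"wy":0,"wz":0,"jaw":0},{"tx":0.6,"ty":0,"tz":-28,"wx":0,"wy":0,"wz":0,"jaw":0},{"tx":0.6,"ty":0,"tz":-31,"wx":0,"wy":0,"wz":0,"jaw":0}]'
python3 -m crank '[{"tx":0,"ty":0,"tz":-2,"wx":0,"wy":0,"wz":0,"jaw":0},{"tx":0,"ty":0,"tz":-3,"wx":0,"wy":0,"wz":0,"jaw":0}]'
python3 - <<'E'
from h import *
plan(545,-9,65,88.05)
p=viewer.camera("scene"); 
crop(p,180,150,290,240,6,"s11.png")
E

```

```text
time_s: 11.55
eef_pos: [542.0, -9.1, 65.5]
tcp_rot: [0.509, -0.507, -0.492, 0.492]
ft_force: [-0.8, 0.4, 1.2]
opening: -0.0
time_s: 11.75
eef_pos: [545.1, -9.2, 65.4]
tcp_rot: [0.509, -0.507, -0.492, 0.492]
ft_force: [-0.8, -0.8, 0.2]
opening: -0.0
t 11.75 eef [545.1  -9.2  65.4] angx 88.12 ydown [-0.002  0.001 -1.   ] open -0.0 F [-0.8 -0.8  0.2] q [-0.02  0.22 -0.32  1.03  0.    0.02]
"tx":0.2,"ty":0.4,"tz":0.1,"wx":-0.0017,"wy":0.0012,"wz":0.0013
```

View pics/s11.png

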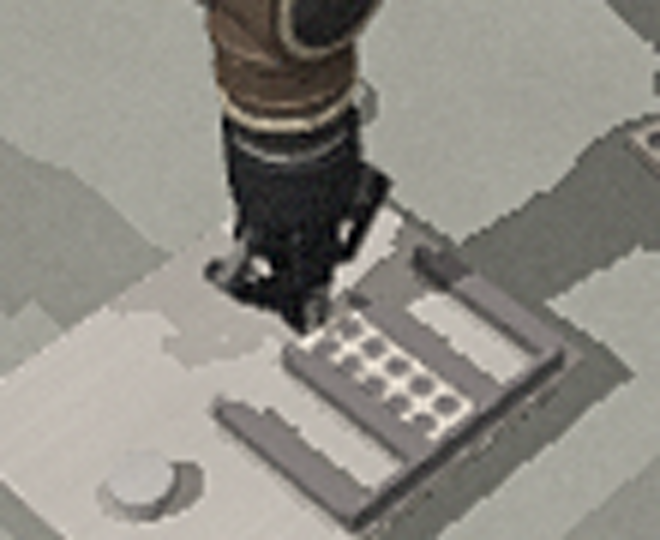

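Nearly home; push on in small steps until the stop answers.

```bash
python3 -m crank '[{"tx":0,"ty":0,"tz":-1,"wx":0,"wy":0,"wz":0,"jaw":0},{"tx":0,"ty":0,"tz":-1.5,"wx":0,"wy":0,"wz":0,"jaw":0}]'
python3 -m crank '[{"tx":0,"ty":0,"tz":-1,"wx":0,"wy":0,"wz":0,"jaw":0},{"tx":0,"ty":0,"tz":-1.5,"wx":0,"wy":0,"wz":0,"jaw":0}]'

```

```text
time_s: 12.0
eef_pos: [546.1, -9.3, 65.5]
tcp_rot: [0.509, -0.507, -0.491, 0.492]
ft_force: [-3.1, 0.6, 1.4]
opening: -0.1
time_s: 12.2
eef_pos: [546.1, -9.3, 65.4]
tcp_rot: [0.51, -0.507, -0.491, 0.493]
ft_force: [-8.5, 0.3, 6.4]
opening: -0.3
```

```bash
python3 -m crank '[{"tx":0,"ty":0,"tz":15,"wx":0,"wy":0,"wz":0,"jaw":0},{"tx":0,"ty":-40,"tz":15,"wx":0,"wy":0,"wz":0,"jaw":30},{"tx":0,"ty":-85,"tz":15,"wx":0,"wy":0,"wz":0,"jaw":60},{"tx":0,"ty":-130,"tz":15,"wx":0,"wy":0,"wz":0,"jaw":85},{"tx":0,"ty":-130,"tz":15,"wx":0,"wy":0,"wz":0,"jaw":85}]'
python3 - <<'E'
from h import *
S=[554.8,-55.7,-.034]
plan(617,282.5,200,79.5)
for n in ("top","scene"):
    p=viewer.camera(n); 
    for x0 in ([617,282,-.18],):
        s,e,k=fit(p,PL,x0,4); print(n,"plate",s.round(3),round(e,2),k)
    if n=="scene": crop(p,200,120,320,240,5,"s12.png",T(S,[(0,46,50),(0,68,64),(0,24,64)]))
E

```

```text
time_s: 12.7
eef_pos: [535.0, -9.0, 202.4]
tcp_rot: [-0.507, 0.509, 0.494, -0.49]
ft_force: [0.7, -1.4, 0.0]
opening: 57.9
t 12.7 eef [535.   -9.  202.4] angx 88.12 ydown [ 0.006  0.001 -1.   ] open 57.9 F [ 0.7 -1.4  0. ] q [-0.02  0.14 -0.11  1.31  0.    0.02]
"tx":294.0,"ty":3.2,"tz":-72.3,"wx":0.0061,"wy":0.1504,"wz":0.0019
top plate [ 6.16170e+02  2.82572e+02 -1.92000e-01] 0.28 96
scene plate [ 6.16047e+02  2.84553e+02 -7.80000e-02] 1.25 96
```

View pics/s12.png

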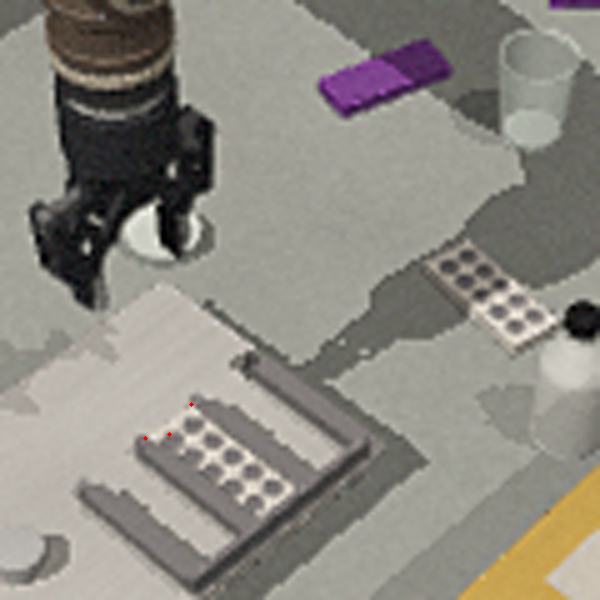

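```bash
python3 -m crank '[{"tx":45,"ty":3,"tz":-11,"wx":0.005,"wy":0.03,"wz":0.002,"jaw":85},{"tx":90,"ty":3,"tz":-22,"wx":0.006,"wy":0.06,"wz":0.002,"jaw":85},{"tx":135,"ty":3,"tz":-33,"wx":0.006,"wy":0.09,"wz":0.002,"jaw":85},{"tx":180,"ty":3,"tz":-44,"wx":0.006,"wy":0.12,"wz":0.002,"jaw":85},{"tx":225,"ty":3,"tz":-55,"wx":0.006,"wy":0.15,"wz":0.002,"jaw":85}]'
python3 -c "
from h import *
plan(616.5,281.5,120,79.3)"
```

```text
time_s: 13.3
eef_pos: [595.1, 215.7, 192.3]
tcp_rot: [0.546, -0.542, -0.449, 0.455]
ft_force: [0.8, 0.2, 0.5]
opening: 84.8
t 13.3 eef [595.1 215.7 192.3] angx 79.45 ydown [-0.01  -0.001 -1.   ] open 84.8 F [0.8 0.2 0.5] q [0.35 0.34 0.13 1.36 0.   0.53]
"tx":68.8,"ty":72.0,"tz":-9.7,"wx":-0.0092,"wy":0.0026,"wz":-0.0026
```

```bash
python3 -m crank '[{"tx":35,"ty":20,"tz":-5,"wx":-0.005,"wy":0,"wz":-0.001,"jaw":85},{"tx":65,"ty":45,"tz":-9,"wx":-0.009,"wy":0.003,"wz":-0.003,"jaw":85},{"tx":69,"ty":70,"tz":-9.7,"wx":-0.009,"wy":0.003,"wz":-0.003,"jaw":85},{"tx":69,"ty":72,"tz":-9.7,"wx":-0.009,"wy":0.003,"wz":-0.003,"jaw":85},{"tx":69,"ty":72,"tz":-9.7,"wx":-0.009,"wy":0.003,"wz":-0.003,"jaw":85}]'
python3 - <<'E'
from h import *
plan(616.5,281.5,16,79.3)
p=viewer.camera("scene");crop(p,230,120,350,220,6,"s13.png")
E
```

```text
time_s: 13.8
eef_pos: [615.5, 281.1, 118.4]
tcp_rot: [0.545, -0.544, -0.45, 0.452]
ft_force: [-0.2, -0.1, 1.2]
opening: 85.3
t 13.8 eef [615.5 281.1 118.4] angx 79.28 ydown [-0.003 -0.001 -1.   ] open 85.3 F [-0.2 -0.1  1.2] q [0.43 0.44 0.1  1.24 0.   0.62]
"tx":0.8,"ty":102.4,"tz":-1.2,"wx":-0.0031,"wy":-0.0004,"wz":-0.0019
```

View pics/s13.png

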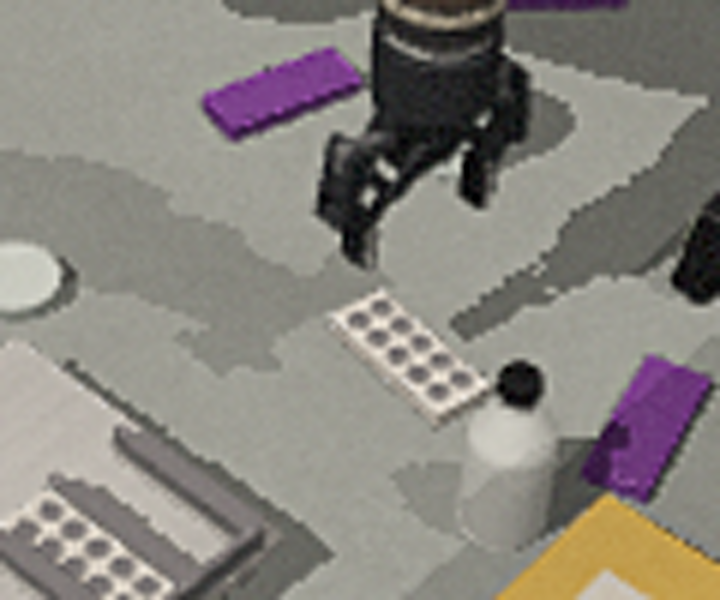

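```bash
python3 -m crank '[{"tx":0.8,"ty":35,"tz":-1.2,"wx":-0.003,"wy":0,"wz":-0.002,"jaw":85},{"tx":0.8,"ty":70,"tz":-1.2,"wx":-0.003,"wy":0,"wz":-0.002,"jaw":85},{"tx":0.8,"ty":92,"tz":-1.2,"wx":-0.003,"wy":0,"wz":-0.002,"jaw":85},{"tx":0.8,"ty":102,"tz":-1.2,"wx":-0.003,"wy":0,"wz":-0.002,"jaw":85},{"tx":0.8,"ty":102,"tz":-1.2,"wx":-0.003,"wy":0,"wz":-0.002,"jaw":70}]'
python3 -m crank '[{"tx":0,"ty":0,"tz":0,"wx":0,"wy":0,"wz":0,"jaw":50},{"tx":0,"ty":0,"tz":0,"wx":0,"wy":0,"wz":0,"jaw":35},{"tx":0,"ty":0,"tz":0,"wx":0,"wy":0,"wz":0,"jaw":35},{"tx":0,"ty":0,"tz":0,"wx":0,"wy":0,"wz":0,"jaw":35},{"tx":0,"ty":0,"tz":0,"wx":0,"wy":0,"wz":0,"jaw":35}]' 50
python3 - <<'E'
from h import *
plan(616.5,281.5,16,79.3)
p=viewer.camera("scene");crop(p,230,120,350,220,6,"s14.png")
E
```

```text
time_s: 14.35
eef_pos: [617.5, 280.9, 18.1]
tcp_rot: [-0.545, 0.545, 0.451, -0.45]
ft_force: [-0.5, -0.2, 0.3]
opening: 73.0
time_s: 14.85
eef_pos: [619.0, 281.3, 21.0]
tcp_rot: [-0.544, 0.546, 0.453, -0.449]
ft_force: [0.0, -0.8, 5.3]
opening: 41.5
t 14.85 eef [619.  281.3  21. ] angx 79.18 ydown [ 0.006  0.002 -1.   ] open 41.5 F [ 0.  -0.8  5.3] q [ 0.43  0.49 -0.05  1.03 -0.    0.62]
"tx":-0.3,"ty":5.0,"tz":2.5,"wx":0.0053,"wy":-0.0021,"wz":0.0034
```

View pics/s14.png

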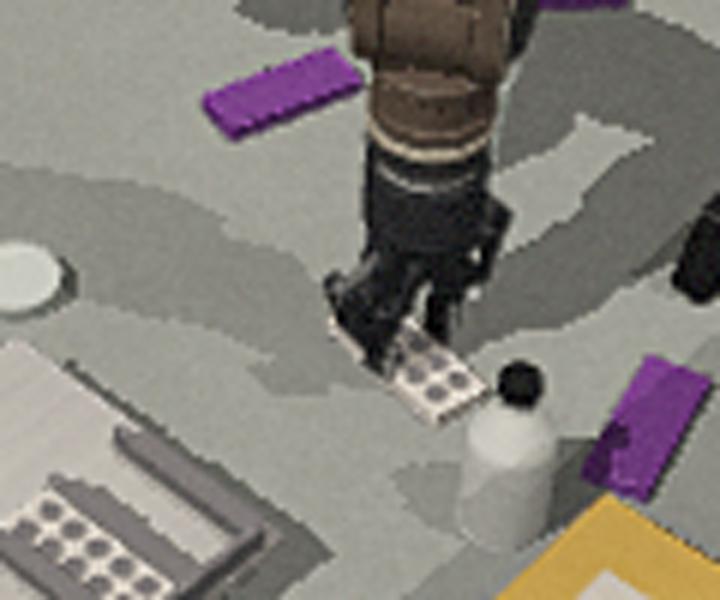

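```bash
python3 -m crank '[{"tx":0,"ty":3,"tz":1.5,"wx":0,"wy":0,"wz":0,"jaw":35},{"tx":0,"ty":3,"tz":1.5,"wx":0,"wy":0,"wz":0,"jaw":35},{"tx":0,"ty":3,"tz":1.5,"wx":0,"wy":0,"wz":0,"jaw":35}]'

```

```text
time_s: 15.2
eef_pos: [618.9, 281.3, 21.0]
tcp_rot: [-0.543, 0.547, 0.454, -0.447]
ft_force: [-1.0, -3.4, 6.9]
opening: 41.8
```

```bash
python3 -m crank '[{"tx":0,"ty":0,"tz":0,"wx":0,"wy":0,"wz":0,"jaw":58},{"tx":0,"ty":0,"tz":0,"wx":0,"wy":0,"wz":0,"jaw":58},{"tx":0,"ty":4,"tz":1.5,"wx":0,"wy":0,"wz":0,"jaw":58},{"tx":0,"ty":6.5,"tz":1.5,"wx":0,"wy":0,"wz":0,"jaw":58},{"tx":0,"ty":6.5,"tz":1.5,"wx":0,"wy":0,"wz":0,"jaw":58}]'
python3 - <<'E'
from h import *
plan(616.8,281.5,14.5,79.3)
E
```

```text
time_s: 15.7
eef_pos: [616.9, 281.5, 13.5]
tcp_rot: [-0.544, 0.546, 0.453, -0.448]
ft_force: [-0.1, 0.2, -0.3]
opening: 58.1
t 15.7 eef [616.9 281.5  13.5] angx 79.16 ydown [ 0.008  0.002 -1.   ] open 58.1 F [-0.1  0.2 -0.3] q [ 0.43  0.49 -0.06  1.01 -0.    0.62]
"tx":0.0,"ty":-1.0,"tz":0.1,"wx":0.008,"wy":-0.0024,"wz":0.0033
```

```bash
python3 -m crank '[{"tx":0,"ty":-0.5,"tz":0,"wx":0.008,"wy":0,"wz":0.003,"jaw":50},{"tx":0,"ty":-0.5,"tz":0,"wx":0.008,"wy":0,"wz":0.003,"jaw":42},{"tx":0,"ty":-0.5,"tz":0,"wx":0.008,"wy":0,"wz":0.003,"jaw":35},{"tx":0,"ty":-0.5,"tz":0,"wx":0.008,"wy":0,"wz":0.003,"jaw":35},{"tx":0,"ty":-0.5,"tz":0,"wx":0.008,"wy":0,"wz":0.003,"jaw":35}]' 50
python3 - <<'E'
from h import *
plan(616.8,281.5,14.5,79.3)
E
```

```text
time_s: 16.2
eef_pos: [617.1, 281.5, 14.1]
tcp_rot: [0.545, -0.545, -0.451, 0.45]
ft_force: [-0.2, -0.3, 0.4]
opening: 42.2
t 16.2 eef [617.1 281.5  14.1] angx 79.17 ydown [ 0.  0. -1.] open 42.2 F [-0.2 -0.3  0.4] q [ 0.43  0.49 -0.05  1.03  0.    0.62]
"tx":-0.1,"ty":-0.4,"tz":0.3,"wx":0.0003,"wy":-0.0023,"wz":0.0006
```

```bash
python3 -m crank '[{"tx":0,"ty":-25,"tz":0,"wx":0,"wy":0,"wz":0,"jaw":35},{"tx":0,"ty":-55,"tz":0,"wx":0,"wy":0,"wz":0,"jaw":35},{"tx":0,"ty":-90,"tz":0,"wx":0,"wy":0,"wz":0,"jaw":35},{"tx":0,"ty":-115,"tz":0,"wx":0,"wy":0,"wz":0,"jaw":35},{"tx":0,"ty":-125,"tz":0,"wx":0,"wy":0,"wz":0,"jaw":35}]'
python3 -c "
from h import *
plan(493.2,47.5,110,88.1)"
```

```text
time_s: 16.7
eef_pos: [618.1, 281.9, 142.2]
tcp_rot: [-0.545, 0.545, 0.452, -0.449]
ft_force: [0.1, -0.5, -0.8]
opening: 42.4
t 16.7 eef [618.1 281.9 142.2] angx 79.16 ydown [ 0.004  0.002 -1.   ] open 42.4 F [ 0.1 -0.5 -0.8] q [0.43 0.43 0.14 1.28 0.   0.62]
"tx":-253.8,"ty":31.1,"tz":78.7,"wx":0.004,"wy":-0.156,"wz":0.0027
```

```bash
python3 -m crank '[{"tx":-45,"ty":0,"tz":14,"wx":0,"wy":-0.03,"wz":0,"jaw":35},{"tx":-90,"ty":0,"tz":28,"wx":0,"wy":-0.06,"wz":0,"jaw":35},{"tx":-135,"ty":0,"tz":42,"wx":0,"wy":-0.09,"wz":0,"jaw":35},{"tx":-180,"ty":0,"tz":56,"wx":0,"wy":-0.12,"wz":0,"jaw":35},{"tx":-220,"ty":0,"tz":68,"wx":0.004,"wy":-0.15,"wz":0.003,"jaw":35}]'
python3 -c "
from h import *
plan(493.2,47.5,90,88.1)"
```

```text
time_s: 17.2
eef_pos: [507.9, 76.9, 140.0]
tcp_rot: [0.51, -0.509, -0.49, 0.491]
ft_force: [0.9, -1.0, 0.1]
opening: 42.3
t 17.2 eef [507.9  76.9 140. ] angx 87.82 ydown [-0.002 -0.001 -1.   ] open 42.3 F [ 0.9 -1.   0.1] q [ 0.15  0.13 -0.26  1.18 -0.    0.19]
"tx":-29.9,"ty":50.1,"tz":13.5,"wx":-0.0018,"wy":-0.0048,"wz":-0.0009
```

```bash
python3 -m crank '[{"tx":-25,"ty":10,"tz":12,"wx":-0.001,"wy":-0.005,"wz":0,"jaw":35},{"tx":-30,"ty":25,"tz":13.5,"wx":-0.001,"wy":-0.005,"wz":0,"jaw":35},{"tx":-30,"ty":45,"tz":13.5,"wx":-0.002,"wy":-0.005,"wz":-0.001,"jaw":35},{"tx":-30,"ty":60,"tz":13.5,"wx":-0.002,"wy":-0.005,"wz":-0.001,"jaw":35},{"tx":-30,"ty":70,"tz":13.5,"wx":-0.002,"wy":-0.005,"wz":-0.001,"jaw":35}]'
python3 - <<'E'
from h import *
plan(493.2,47.5,64.6,88.1)
S=[554.8,-55.7,-.034]
o=get_obs(); e=o["eef_pos"]; zt=e[2]
p=viewer.camera("scene"); 
crop(p,190,150,290,240,7,"s15.png",np.r_[T([e[0],e[1],-.036],[(55,22,zt),(55,-22,zt),(-55,-22,zt),(-55,22,zt)]), T(S,[(0,100,50),(0,123,70),(0,77,70)])])
E

```

```text
time_s: 17.7
eef_pos: [491.8, 47.0, 68.0]
tcp_rot: [0.509, -0.508, -0.491, 0.492]
ft_force: [-0.7, 0.3, -1.3]
opening: 42.3
t 17.7 eef [491.8  47.   68. ] angx 88.09 ydown [-0.002 -0.    -1.   ] open 42.3 F [-0.7  0.3 -1.3] q [ 0.1   0.13 -0.42  1.02  0.    0.13]
"tx":0.5,"ty":3.4,"tz":-1.4,"wx":-0.0024,"wy":-0.0002,"wz":-0.0003
```

View pics/s15.png

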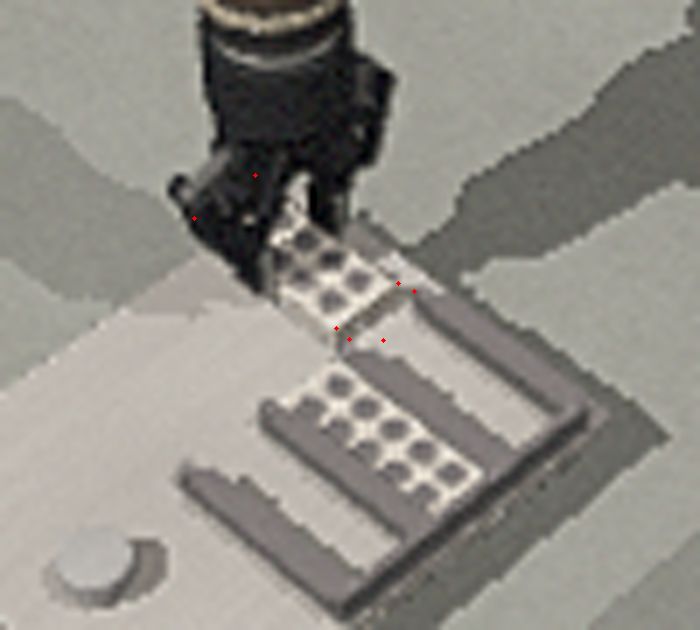

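Good alignment; lower and slide in.

```bash
python3 -m crank '[{"tx":0.5,"ty":2,"tz":0,"wx":0,"wy":0,"wz":0,"jaw":35},{"tx":0.5,"ty":3,"tz":-4,"wx":0,"wy":0,"wz":0,"jaw":35},{"tx":0.3,"ty":3,"tz":-10,"wx":0,"wy":0,"wz":0,"jaw":35},{"tx":0.3,"ty":3,"tz":-16,"wx":0,"wy":0,"wz":0,"jaw":35},{"tx":0.3,"ty":3,"tz":-22,"wx":0,"wy":0,"wz":0,"jaw":35}]'
python3 -c "
from h import *
plan(533,46.1,64.6,88.1)"
```

```text
time_s: 18.25
eef_pos: [514.5, 46.7, 64.2]
tcp_rot: [0.509, -0.508, -0.491, 0.492]
ft_force: [0.3, 0.7, -0.6]
opening: 42.3
t 18.25 eef [514.5  46.7  64.2] angx 88.11 ydown [-0.003 -0.    -1.   ] open 42.3 F [ 0.3  0.7 -0.6] q [ 0.09  0.17 -0.38  1.02 -0.    0.12]
"tx":-0.0,"ty":-0.4,"tz":-18.5,"wx":-0.0028,"wy":0.0001,"wz":-0.0004
```

```bash
python3 -m crank '[{"tx":0,"ty":0,"tz":-6,"wx":0,"wy":0,"wz":0,"jaw":35},{"tx":0,"ty":0,"tz":-12,"wx":0,"wy":0,"wz":0,"jaw":35},{"tx":0,"ty":0,"tz":-17,"wx":0,"wy":0,"wz":0,"jaw":35},{"tx":0,"ty":0,"tz":-19,"wx":0,"wy":0,"wz":0,"jaw":35},{"tx":0,"ty":0,"tz":-19,"wx":0,"wy":0,"wz":0,"jaw":35}]'
python3 -m crank '[{"tx":0,"ty":0,"tz":0,"wx":0,"wy":0,"wz":0,"jaw":65},{"tx":0,"ty":0,"tz":0,"wx":0,"wy":0,"wz":0,"jaw":65},{"tx":0,"ty":0,"tz":0,"wx":0,"wy":0,"wz":0,"jaw":65},{"tx":0,"ty":-20,"tz":0,"wx":0,"wy":0,"wz":0,"jaw":65},{"tx":0,"ty":-50,"tz":0,"wx":0,"wy":0,"wz":0,"jaw":65}]'
python3 -m crank '[{"tx":0,"ty":0,"tz":40,"wx":0,"wy":0,"wz":0,"jaw":10},{"tx":0,"ty":0,"tz":80,"wx":0,"wy":0,"wz":0,"jaw":0},{"tx":0,"ty":0,"tz":84,"wx":0,"wy":0,"wz":0,"jaw":0},{"tx":0,"ty":0,"tz":84,"wx":0,"wy":0,"wz":0,"jaw":0},{"tx":0,"ty":0,"tz":84,"wx":0,"wy":0,"wz":0,"jaw":0}]'
python3 - <<'E'
from h import *
plan(450,47.5,65,88.05)
p=viewer.camera("scene"); 
crop(p,180,150,290,240,6,"s16.png")
E

```

```text
time_s: 18.75
eef_pos: [533.7, 46.1, 64.1]
tcp_rot: [0.509, -0.508, -0.491, 0.492]
ft_force: [0.2, -0.2, -1.0]
opening: 42.4
time_s: 19.25
eef_pos: [532.3, 46.0, 112.9]
tcp_rot: [0.51, -0.507, -0.49, 0.494]
ft_force: [0.3, -0.1, -0.2]
opening: 65.0
time_s: 19.75
eef_pos: [449.4, 48.8, 113.9]
tcp_rot: [0.509, -0.507, -0.49, 0.493]
ft_force: [-1.0, 0.3, -0.7]
opening: -0.1
t 19.75 eef [449.4  48.8 113.9] angx 88.11 ydown [-0.005 -0.001 -1.   ] open -0.1 F [-1.   0.3 -0.7] q [ 0.11  0.03 -0.43  1.12  0.    0.14]
"tx":-1.3,"ty":48.9,"tz":-0.9,"wx":-0.0052,"wy":0.001,"wz":-0.0007
```

View pics/s16.png

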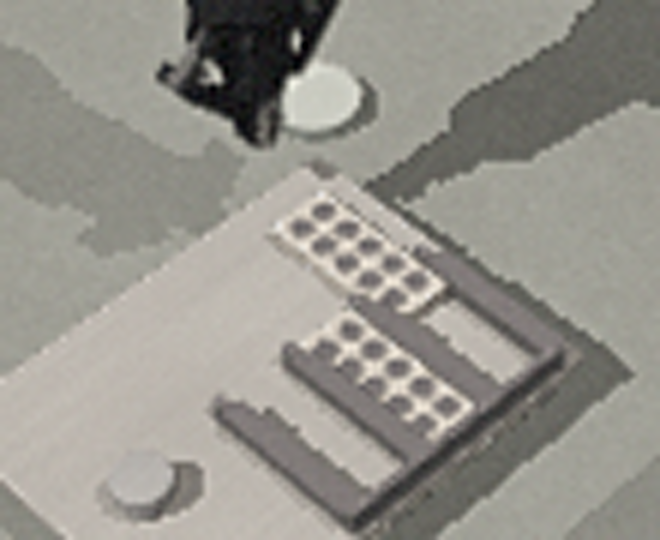

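```bash
python3 -m crank '[{"tx":-1,"ty":30,"tz":0,"wx":0,"wy":0,"wz":0,"jaw":0},{"tx":-1,"ty":45,"tz":0,"wx":-0.005,"wy":0,"wz":0,"jaw":0},{"tx":-1,"ty":49,"tz":0,"wx":-0.005,"wy":0,"wz":0,"jaw":0},{"tx":-1,"ty":49,"tz":-10,"wx":-0.005,"wy":0,"wz":0,"jaw":0},{"tx":-1,"ty":49,"tz":-20,"wx":-0.005,"wy":0,"wz":0,"jaw":0}]'
python3 -m crank '[{"tx":0,"ty":0,"tz":-8,"wx":0,"wy":0,"wz":0,"jaw":0},{"tx":0,"ty":0,"tz":-16,"wx":0,"wy":0,"wz":0,"jaw":0},{"tx":0,"ty":0,"tz":-24,"wx":0,"wy":0,"wz":0,"jaw":0},{"tx":0,"ty":0,"tz":-32,"wx":0,"wy":0,"wz":0,"jaw":0},{"tx":0,"ty":0,"tz":-40,"wx":0,"wy":0,"wz":0,"jaw":0}]'
python3 -c "
from h import *
plan(547.9,45.5,65,88.05)"
```

```text
time_s: 20.3
eef_pos: [471.0, 47.2, 65.4]
tcp_rot: [-0.508, 0.509, 0.492, -0.492]
ft_force: [-0.6, 0.1, 1.1]
opening: 0.0
time_s: 20.8
eef_pos: [511.6, 45.9, 65.5]
tcp_rot: [-0.508, 0.509, 0.492, -0.492]
ft_force: [0.2, 0.2, 1.1]
opening: 0.1
t 20.8 eef [511.6  45.9  65.5] angx 88.1 ydown [ 0.001 -0.001 -1.   ] open 0.1 F [0.2 0.2 1.1] q [ 0.09  0.17 -0.39  1.02 -0.    0.12]
"tx":0.9,"ty":0.5,"tz":-36.3,"wx":0.0006,"wy":0.0009,"wz":-0.0005
```

```bash
python3 -m crank '[{"tx":0.5,"ty":0,"tz":-8,"wx":0,"wy":0,"wz":0,"jaw":0},{"tx":0.5,"ty":0,"tz":-16,"wx":0,"wy":0,"wz":0,"jaw":0},{"tx":0.5,"ty":0,"tz":-24,"wx":0,"wy":0,"wz":0,"jaw":0},{"tx":0.5,"ty":0,"tz":-31,"wx":0,"wy":0,"wz":0,"jaw":0},{"tx":0.5,"ty":0,"tz":-34,"wx":0,"wy":0,"wz":0,"jaw":0}]'
python3 -m crank '[{"tx":0,"ty":0,"tz":-1,"wx":0,"wy":0,"wz":0,"jaw":0},{"tx":0,"ty":0,"tz":-2,"wx":0,"wy":0,"wz":0,"jaw":0},{"tx":0,"ty":0,"tz":-2.5,"wx":0,"wy":0,"wz":0,"jaw":0}]'

```

```text
time_s: 21.3
eef_pos: [546.4, 45.2, 65.5]
tcp_rot: [-0.508, 0.509, 0.492, -0.492]
ft_force: [-1.8, 0.2, -0.1]
opening: -0.1
time_s: 21.6
eef_pos: [547.8, 45.1, 65.3]
tcp_rot: [0.508, -0.508, -0.491, 0.492]
ft_force: [-5.8, 0.3, 3.6]
opening: -0.1
```

```bash
python3 -m crank '[{"tx":0,"ty":0,"tz":15,"wx":0,"wy":0,"wz":0,"jaw":0},{"tx":0,"ty":-40,"tz":20,"wx":0,"wy":0,"wz":0,"jaw":0},{"tx":0,"ty":-85,"tz":20,"wx":0,"wy":0,"wz":0,"jaw":0},{"tx":0,"ty":-130,"tz":20,"wx":0,"wy":0,"wz":0,"jaw":0},{"tx":0,"ty":-160,"tz":20,"wx":0,"wy":0,"wz":0,"jaw":0}]'
python3 - <<'E'
from h import *
S=[554.8,-55.7,-.034]
plan(540,-200,230,45)
for n in ("top","scene"):
    p=viewer.camera(n)
    crop(p,*((340,150,420,270) if n=="top" else (100,210,220,310)),6.5 if n=="scene" else 6,n+"17.png")
    if n=="scene": crop(p,190,150,300,240,7,"s17.png",T(S,[(0,46,50),(0,68,64),(0,24,64),(0,122,64),(0,78,64)]))
    d=viewer.cut_out(p,"clip")
    for q in d:
        m=q["region"]; ys,xs=np.nonzero(m); print(n,q["confidence"],xs.mean(),ys.mean(),m.sum())
E

```

```text
time_s: 22.1
eef_pos: [528.8, 45.9, 229.0]
tcp_rot: [-0.507, 0.509, 0.493, -0.491]
ft_force: [0.9, -0.3, -0.3]
opening: -0.0
t 22.1 eef [528.8  45.9 229. ] angx 88.11 ydown [ 0.003 -0.    -1.   ] open -0.0 F [ 0.9 -0.3 -0.3] q [ 0.09  0.13 -0.06  1.37 -0.    0.12]
"tx":-245.4,"ty":-0.9,"tz":-19.3,"wx":0.0034,"wy":0.7524,"wz":0.0012
scene 0.73 171.1290322580645 282.2903225806452 186
```

View pics/s17.png

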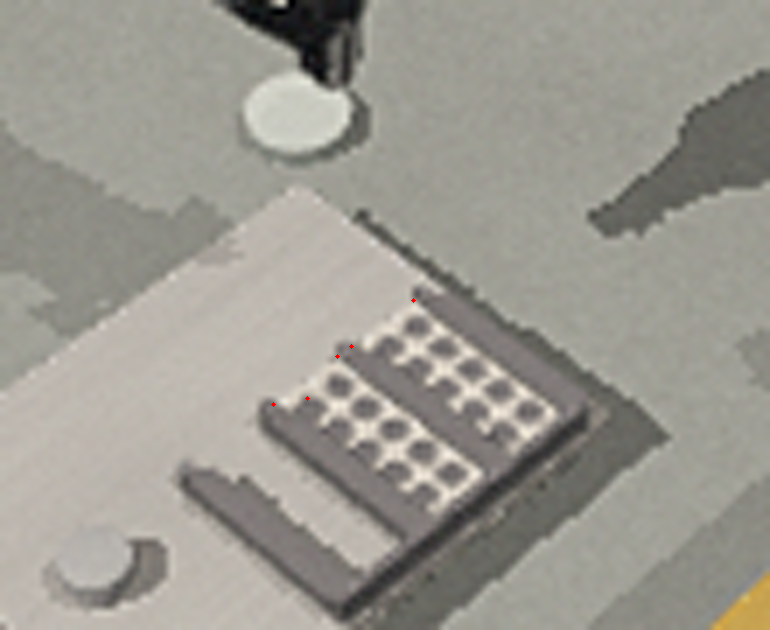

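View pics/scene17.png

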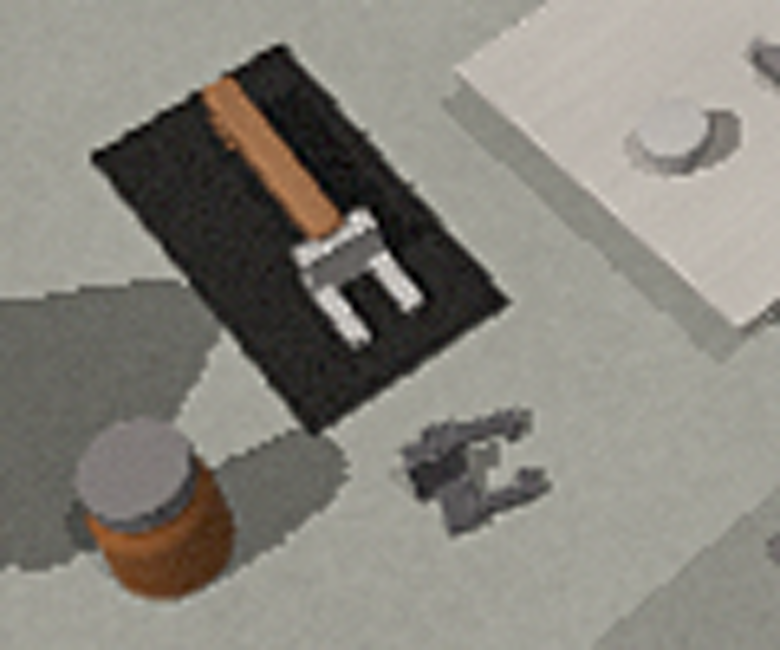

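View pics/top17.png

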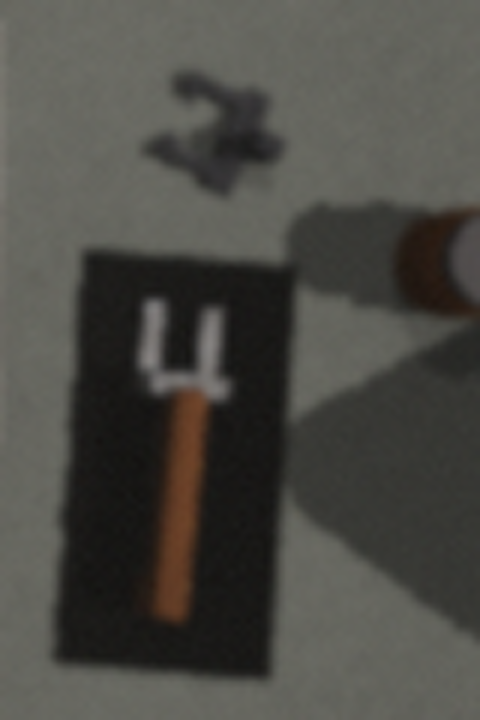

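```bash
cat >> h.py <<'E'
def bx(x0,x1,y0,y1,z0,z1): return [(x,y,z) for x in(x0,x1) for y in(y0,y1) for z in(z0,z1)]
CLIP=[bx(-32,-14,-30,30,0,8),bx(-42,-26,-6,6,0,36),bx(-14,4,-30,-16,0,8),bx(-14,4,16,30,0,8),bx(4,16,-28,-14,0,8),bx(4,16,14,28,0,8)]
FORK=[bx(-85,40,-9,9,18,40),bx(-85,-65,-9,9,0,40),bx(35,47,-21,21,0,34),bx(47,85,11,21,0,8),bx(47,85,-21,-11,0,8)]
def sil(p,parts,pose,z0=0,off=(0,0),sh=None,ss=4):
    "soft silhouette, supersampled, over window"
    x0,y0,W,H=sh; m=np.zeros((H*ss,W*ss),np.uint8)
    for b in parts:
        P=np.array(b,float); P[:,2]+=z0; q=(px(p,T(pose,P))-[x0,y0]+.5)*ss-.5
        cv2.fillConvexPoly(m,cv2.convexHull(np.round(q).astype(np.int32)),1)
    return cv2.resize(m.astype(np.float32),(W,H),interpolation=cv2.INTER_AREA)
def fits(p,mask,parts,pose,z0=0):
    from scipy.optimize import minimize
    ys,xs=np.nonzero(mask); x0,y0=xs.min()-12,ys.min()-12; W,H=int(xs.max()-x0+13),int(ys.max()-y0+13)
    t=mask[y0:y0+H,x0:x0+W].astype(np.float32)
    def f(v):
        s=sil(p,parts,[v[0],v[1],v[2]/30],z0,sh=(x0,y0,W,H)); return ((s-t)**2).sum()/t.sum()
    best=None
    for da in (-.3,0,.3):
      for dx in (-6,6):
        v0=np.array([pose[0]+dx,pose[1],(pose[2]+da)*30])
        r=minimize(f,v0,method="Nelder-Mead",options=dict(initial_simplex=v0+np.array([[0,0,0],[8,0,0],[0,8,0],[0,0,8]]),xatol=.1,fatol=1e-4))
        if best is None or r.fun<best.fun: best=r
    return np.array([best.x[0],best.x[1],best.x[2]/30]),best.fun
E
python3 - <<'E'
from h import *
for n in ("scene","top"):
    p=viewer.camera(n); g=cv2.cvtColor(p["img"],cv2.COLOR_RGB2GRAY)
    u=px(p,[[603,-345,5]])[0].astype(int)
    ms=[d["region"] for d in viewer.cut_out(p,"clip") if d["region"][u[1]-10:u[1]+10,u[0]-10:u[0]+10].sum()>20]
    win=np.zeros_like(g,bool); win[u[1]-17:u[1]+17,u[0]-16:u[0]+16]=1
    bg=np.median(g[win]); dk=(g<bg*(0.8 if n=="top" else .72))&win
    nb,lab,st,_=cv2.connectedComponentsWithStats(dk.astype(np.uint8)); k=1+st[1:,4].argmax(); dk=lab==k
    print(n,u,bg,dk.sum(),[m.sum() for m in ms])
    for nm,m in [("dark",dk)]+[("cut",m) for m in ms[:1]]:
        for a in (0.2,0.8,1.4):
            s,e=fits(p,m,CLIP,[603,-345,a]); print(n,nm,s.round(2),round(e,3))
E
```

```text
scene [170 282] 157.0 234 []
scene dark [ 612.98 -326.91    1.1 ] 0.249
scene dark [ 612.98 -326.91    1.1 ] 0.249
scene dark [ 612.03 -327.01    1.14] 0.25
top [377 172] 101.0 261 [np.int64(182)]
top dark [ 611.87 -325.93    1.11] 0.201
top dark [ 611.72 -326.16    1.12] 0.199
top dark [ 611.72 -326.16    1.12] 0.199
top cut [ 613.33 -326.32    1.15] 0.223
top cut [ 613.33 -326.32    1.15] 0.223
top cut [ 613.38 -326.83    1.14] 0.222
```

```bash
python3 - <<'E'
from h import *
pose=[612.5,-326.5,1.12]
for n in ("scene","top"):
    p=viewer.camera(n); u=px(p,[[605,-340,5]])[0].astype(int)
    s=10; x0,y0=u-25
    im=cv2.resize(np.ascontiguousarray(p["img"][y0:y0+50,x0:x0+50,::-1]),None,fx=s,fy=s,interpolation=cv2.INTER_CUBIC)
    for b in CLIP:
        q=(px(p,T(pose,b))-[x0,y0]+.5)*s; cv2.polylines(im,[cv2.convexHull(q.astype(np.int32))],True,(0,0,255),1)
    cv2.imwrite(f"pics/clip_{n}.png",im)
a=[cv2.imread(f"pics/clip_{n}.png") for n in("scene","top")]; cv2.imwrite("pics/clipb.png",cv2.resize(np.hstack(a),(800,400)))
E
```

```text
(no output)
```

View pics/clipb.png

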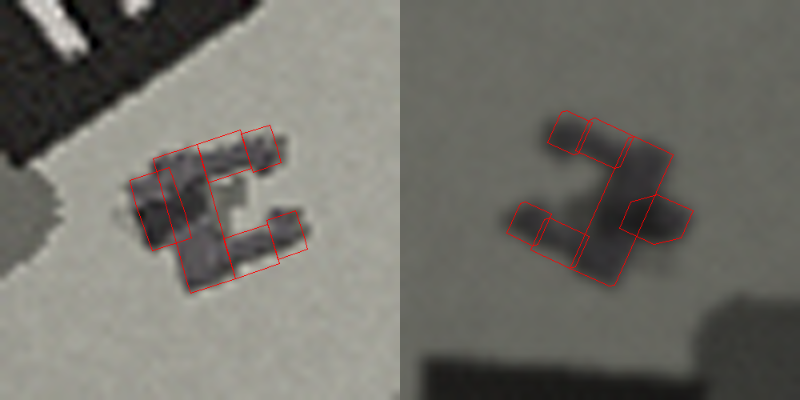

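```bash
python3 -c "
from h import *
plan(560,-160,230,126)"
```

```text
t 22.6 eef [527.5  45.8 224.1] angx 88.1 ydown [-0.003 -0.001 -1.   ] open 0.1 F [0.7 0.2 0.3] q [ 0.09  0.14 -0.07  1.37 -0.    0.12]
"tx":-204.6,"ty":-5.9,"tz":-39.3,"wx":-0.0034,"wy":-0.6615,"wz":0.0003
```

```bash
python3 -m crank '[{"tx":-41,"ty":-2,"tz":-8,"wx":0,"wy":-0.13,"wz":0,"jaw":30},{"tx":-82,"ty":-4,"tz":-16,"wx":0,"wy":-0.26,"wz":0,"jaw":40},{"tx":-123,"ty":-6,"tz":-24,"wx":0,"wy":-0.39,"wz":0,"jaw":40},{"tx":-164,"ty":-6,"tz":-31,"wx":0,"wy":-0.52,"wz":0,"jaw":40},{"tx":-205,"ty":-6,"tz":-39,"wx":0,"wy":-0.66,"wz":0,"jaw":40}]'
python3 -c "
from h import *
plan(597.7,-357.1,150,154.2)"
```

```text
time_s: 23.1
eef_pos: [559.5, -162.0, 229.6]
tcp_rot: [0.321, -0.318, -0.63, 0.631]
ft_force: [1.1, 0.6, 0.3]
opening: 40.1
t 23.1 eef [ 559.5 -162.   229.6] angx 126.24 ydown [-0.004 -0.    -1.   ] open 40.1 F [1.1 0.6 0.3] q [-0.28  0.24  0.07  1.41 -0.   -0.91]
"tx":-180.1,"ty":79.5,"tz":84.3,"wx":-0.0029,"wy":-0.488,"wz":0.0028
```

```bash
python3 -m crank '[{"tx":-38,"ty":12,"tz":18,"wx":0,"wy":-0.1,"wz":0,"jaw":40},{"tx":-76,"ty":30,"tz":36,"wx":0,"wy":-0.2,"wz":0,"jaw":40},{"tx":-114,"ty":48,"tz":54,"wx":0,"wy":-0.3,"wz":0,"jaw":40},{"tx":-152,"ty":64,"tz":72,"wx":-0.003,"wy":-0.4,"wz":0.003,"jaw":40},{"tx":-180,"ty":79,"tz":84,"wx":-0.003,"wy":-0.488,"wz":0.003,"jaw":40}]'
python3 -c "
from h import *
plan(597.7,-357.1,50,154.2)"
```

```text
time_s: 23.6
eef_pos: [597.4, -359.3, 148.4]
tcp_rot: [-0.157, 0.157, 0.69, -0.689]
ft_force: [0.4, 0.6, 0.4]
opening: 40.1
t 23.6 eef [ 597.4 -359.3  148.4] angx 154.34 ydown [-0.001  0.    -1.   ] open 40.1 F [0.4 0.6 0.4] q [-0.54  0.47  0.22  1.32 -0.   -1.66]
"tx":0.6,"ty":98.4,"tz":-2.1,"wx":-0.0001,"wy":0.0024,"wz":0.0013
```

```bash
python3 -m crank '[{"tx":0.6,"ty":30,"tz":-2,"wx":0,"wy":0,"wz":0,"jaw":40},{"tx":0.6,"ty":65,"tz":-2,"wx":0,"wy":0.002,"wz":0,"jaw":40},{"tx":0.6,"ty":90,"tz":-2,"wx":0,"wy":0.002,"wz":0,"jaw":40},{"tx":0.6,"ty":96,"tz":-2,"wx":0,"wy":0.002,"wz":0,"jaw":40},{"tx":0.6,"ty":96,"tz":-2,"wx":0,"wy":0.002,"wz":0,"jaw":40}]'
python3 - <<'E'
from h import *
plan(597.7,-357.1,24,154.2)
p=viewer.camera("scene");crop(p,120,220,220,310,7,"s18.png")
E
```

```text
time_s: 24.1
eef_pos: [596.9, -356.7, 51.0]
tcp_rot: [-0.159, 0.156, 0.69, -0.689]
ft_force: [0.0, -0.1, 0.2]
opening: 39.7
t 24.1 eef [ 596.9 -356.7   51. ] angx 154.22 ydown [-0.004  0.002 -1.   ] open 39.7 F [ 0.  -0.1  0.2] q [-0.54  0.5   0.05  1.12 -0.   -1.66]
"tx":-1.0,"ty":27.0,"tz":-0.0,"wx":0.0002,"wy":0.0004,"wz":0.0042
```

View pics/s18.png

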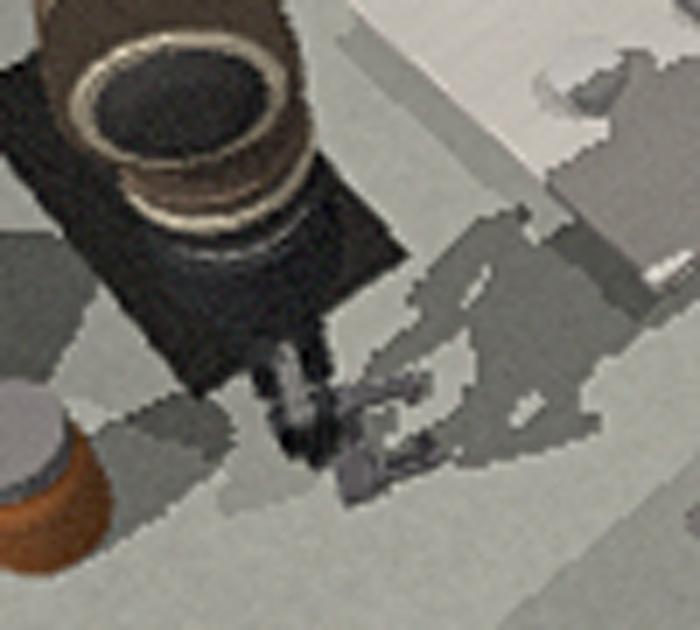

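```bash
python3 -m crank '[{"tx":-0.8,"ty":15,"tz":0,"wx":0,"wy":0,"wz":0.004,"jaw":40},{"tx":-0.8,"ty":24,"tz":0,"wx":0,"wy":0,"wz":0.004,"jaw":40},{"tx":-0.8,"ty":26,"tz":0,"wx":0,"wy":0,"wz":0.004,"jaw":25},{"tx":-0.8,"ty":26,"tz":0,"wx":0,"wy":0,"wz":0.004,"jaw":8},{"tx":-0.8,"ty":26,"tz":0,"wx":0,"wy":0,"wz":0.004,"jaw":5}]' 70
python3 -m crank '[{"tx":0,"ty":0,"tz":0,"wx":0,"wy":0,"wz":0,"jaw":5},{"tx":0,"ty":0,"tz":0,"wx":0,"wy":0,"wz":0,"jaw":5},{"tx":0,"ty":0,"tz":0,"wx":0,"wy":0,"wz":0,"jaw":5}]'
python3 -m crank '[{"tx":0,"ty":-20,"tz":0,"wx":0,"wy":0,"wz":0,"jaw":5},{"tx":0,"ty":-45,"tz":0,"wx":0,"wy":0,"wz":0,"jaw":5},{"tx":0,"ty":-75,"tz":0,"wx":0,"wy":0,"wz":0,"jaw":5},{"tx":0,"ty":-100,"tz":0,"wx":0,"wy":0,"wz":0,"jaw":5},{"tx":0,"ty":-110,"tz":0,"wx":0,"wy":0,"wz":0,"jaw":5}]'
python3 - <<'E'
from h import *
plan(530,-250,140,121)
p=viewer.camera("scene");crop(p,120,200,220,290,7,"s19.png")
E
```

```text
time_s: 24.65
eef_pos: [598.8, -357.7, 27.7]
tcp_rot: [0.156, -0.159, -0.689, 0.69]
ft_force: [0.1, 0.3, -1.2]
opening: 10.1
time_s: 24.95
eef_pos: [598.9, -357.8, 27.9]
tcp_rot: [0.156, -0.159, -0.689, 0.69]
ft_force: [-0.3, 0.1, -1.2]
opening: 10.2
time_s: 25.45
eef_pos: [599.5, -358.1, 141.1]
tcp_rot: [0.155, -0.16, -0.688, 0.69]
ft_force: [0.8, -0.9, -1.7]
opening: 9.7
t 25.45 eef [ 599.5 -358.1  141.1] angx 154.23 ydown [ 0.007 -0.004 -1.   ] open 9.7 F [ 0.8 -0.9 -1.7] q [-0.54  0.47  0.19  1.29  0.   -1.66]
"tx":109.6,"ty":0.1,"tz":-67.2,"wx":0.0018,"wy":0.58,"wz":-0.0081
```

View pics/s19.png

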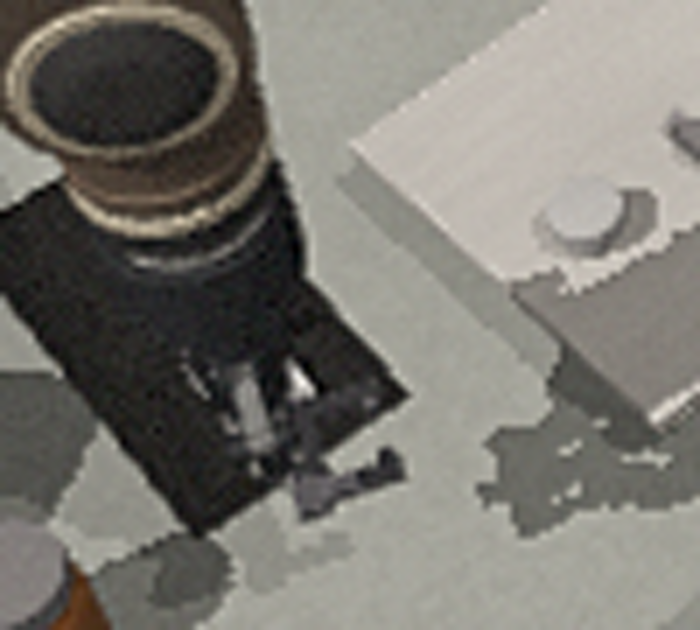

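```bash
python3 -m crank '[{"tx":22,"ty":-2,"tz":-13,"wx":0,"wy":0.12,"wz":0,"jaw":5},{"tx":44,"ty":-4,"tz":-27,"wx":0,"wy":0.24,"wz":0,"jaw":5},{"tx":66,"ty":-6,"tz":-40,"wx":0,"wy":0.36,"wz":0,"jaw":5},{"tx":88,"ty":-8,"tz":-54,"wx":0,"wy":0.48,"wz":-0.004,"jaw":5},{"tx":110,"ty":-8,"tz":-67,"wx":0.002,"wy":0.58,"wz":-0.008,"jaw":5}]'
python3 - <<'E'
from h import *
plan(462.2,-157,140,88.1)
E
```

```text
time_s: 26.0
eef_pos: [528.5, -249.0, 147.1]
tcp_rot: [0.35, -0.349, -0.615, 0.615]
ft_force: [-0.6, 0.6, -1.4]
opening: 10.1
t 26.0 eef [ 528.5 -249.   147.1] angx 120.73 ydown [-0.001  0.    -1.   ] open 10.1 F [-0.6  0.6 -1.4] q [-0.44  0.25 -0.09  1.23 -0.   -0.98]
"tx":112.9,"ty":7.2,"tz":10.0,"wx":-0.0011,"wy":0.5696,"wz":0.0006
```

```bash
python3 -m crank '[{"tx":23,"ty":2,"tz":2,"wx":0,"wy":0.12,"wz":0,"jaw":5},{"tx":46,"ty":4,"tz":4,"wx":0,"wy":0.24,"wz":0,"jaw":5},{"tx":69,"ty":6,"tz":6,"wx":0,"wy":0.36,"wz":0,"jaw":5},{"tx":92,"ty":7,"tz":8,"wx":0,"wy":0.48,"wz":0,"jaw":5},{"tx":113,"ty":7,"tz":10,"wx":-0.001,"wy":0.57,"wz":0,"jaw":5}]'
python3 - <<'E'
from h import *
plan(462.2,-157,95,88.1)
o=get_obs(); e=o["eef_pos"]
pose=[e[0]+34*np.cos(.034),e[1]-34*.034,-.034]
for n in ("scene",):
    p=viewer.camera(n); u=px(p,[[e[0],e[1],110]])[0].astype(int)
    s=8; x0,y0=u-35
    im=cv2.resize(np.ascontiguousarray(p["img"][y0:y0+70,x0:x0+70,::-1]),None,fx=s,fy=s,interpolation=cv2.INTER_CUBIC)
    for b in CLIP:
        B=np.array(b,float); B[:,2]+=e[2]-27.9
        q=(px(p,T(pose,B))-[x0,y0]+.5)*s; cv2.polylines(im,[cv2.convexHull(q.astype(np.int32))],True,(0,0,255),1)
    cv2.imwrite(f"pics/s20.png",im)
E
```

```text
time_s: 26.5
eef_pos: [460.7, -155.9, 138.6]
tcp_rot: [0.51, -0.508, -0.49, 0.491]
ft_force: [1.0, 1.0, -1.9]
opening: 10.1
t 26.5 eef [ 460.7 -155.9  138.6] angx 87.83 ydown [-0.002  0.001 -1.   ] open 10.1 F [ 1.   1.  -1.9] q [-0.33  0.08 -0.32  1.17  0.   -0.29]
"tx":-1.1,"ty":43.6,"tz":-1.7,"wx":-0.0025,"wy":-0.0047,"wz":0.0013
```

View pics/s20.png

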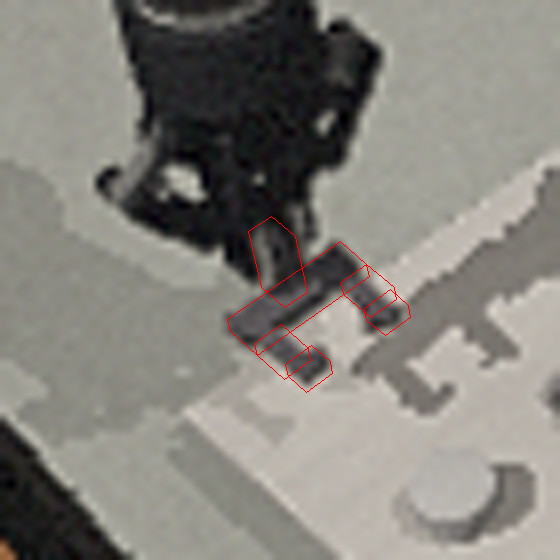

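```bash
python3 -m crank '[{"tx":-1,"ty":20,"tz":-1.7,"wx":-0.002,"wy":-0.005,"wz":0,"jaw":5},{"tx":-1,"ty":40,"tz":-1.7,"wx":-0.002,"wy":-0.005,"wz":0,"jaw":5},{"tx":-1,"ty":53,"tz":-1.7,"wx":-0.002,"wy":-0.005,"wz":0,"jaw":5},{"tx":-1,"ty":58,"tz":-1.7,"wx":-0.002,"wy":-0.005,"wz":0,"jaw":5},{"tx":-1,"ty":60,"tz":-1.7,"wx":-0.002,"wy":-0.005,"wz":0,"jaw":5}]'
python3 -c "
from h import *
plan(462.2,-157,78,88.1)"
```

```text
time_s: 27.05
eef_pos: [459.8, -154.8, 77.9]
tcp_rot: [0.51, -0.507, -0.491, 0.491]
ft_force: [0.9, -0.3, -0.1]
opening: 9.9
t 27.05 eef [ 459.8 -154.8   77.9] angx 88.0 ydown [-0.003  0.003 -1.   ] open 9.9 F [ 0.9 -0.3 -0.1] q [-0.33  0.11 -0.42  1.04  0.   -0.29]
"tx":-2.1,"ty":-0.2,"tz":-2.5,"wx":-0.0035,"wy":-0.0017,"wz":0.0033
```

```bash
python3 -m crank '[{"tx":-2.2,"ty":-0.5,"tz":-2.5,"wx":-0.003,"wy":0,"wz":0.003,"jaw":5},{"tx":-2.2,"ty":0,"tz":-2.5,"wx":-0.003,"wy":0,"wz":0.003,"jaw":5},{"tx":-2.2,"ty":0.2,"tz":-2.5,"wx":-0.003,"wy":0,"wz":0.003,"jaw":5}]'
python3 -c "
from h import *
plan(462.2,-157,78,88.1)"
```

```text
time_s: 27.35
eef_pos: [462.7, -157.3, 78.3]
tcp_rot: [-0.508, 0.509, 0.491, -0.491]
ft_force: [-0.7, -0.4, -0.9]
opening: 10.5
t 27.35 eef [ 462.7 -157.3   78.3] angx 88.0 ydown [ 0.001 -0.    -1.   ] open 10.5 F [-0.7 -0.4 -0.9] q [-0.33  0.11 -0.42  1.04  0.   -0.29]
"tx":0.3,"ty":0.3,"tz":0.5,"wx":0.0006,"wy":-0.0017,"wz":-0.0
```

```bash
python3 -m crank '[{"tx":0,"ty":0.6,"tz":0,"wx":0,"wy":0,"wz":0,"jaw":5},{"tx":0,"ty":0.6,"tz":0,"wx":0,"wy":0,"wz":0,"jaw":30},{"tx":0,"ty":0.3,"tz":0,"wx":0,"wy":0,"wz":0,"jaw":40},{"tx":0,"ty":0.3,"tz":0,"wx":0,"wy":0,"wz":0,"jaw":40},{"tx":0,"ty":-15,"tz":0,"wx":0,"wy":0,"wz":0,"jaw":40}]'
python3 -m crank '[{"tx":0,"ty":-35,"tz":0,"wx":0,"wy":0,"wz":0,"jaw":40},{"tx":0,"ty":-70,"tz":20,"wx":0,"wy":0,"wz":0,"jaw":40},{"tx":-45,"ty":-100,"tz":40,"wx":0,"wy":0,"wz":0,"jaw":40},{"tx":-90,"ty":-120,"tz":40,"wx":0,"wy":0,"wz":0,"jaw":40},{"tx":-130,"ty":-120,"tz":40,"wx":0,"wy":0,"wz":0,"jaw":40}]'
python3 - <<'E'
from h import *
plan(430,-305,120,88)
pose=[496.5,-158.3,-.034]
for n in ("scene","top"):
    p=viewer.camera(n); u=px(p,[[500,-158,50]])[0].astype(int)
    s=8; x0,y0=u-25
    im=cv2.resize(np.ascontiguousarray(p["img"][y0:y0+50,x0:x0+50,::-1]),None,fx=s,fy=s,interpolation=cv2.INTER_CUBIC)
    for b in CLIP:
        B=np.array(b,float); B[:,2]+=50
        q=(px(p,T(pose,B))-[x0,y0]+.5)*s; cv2.polylines(im,[cv2.convexHull(q.astype(np.int32))],True,(0,0,255),1)
    cv2.imwrite(f"pics/c_{n}.png",im)
a=[cv2.imread(f"pics/c_{n}.png") for n in("scene","top")]; cv2.imwrite("pics/s21.png",np.hstack(a))
E
```

```text
time_s: 27.85
eef_pos: [461.6, -156.9, 91.9]
tcp_rot: [0.509, -0.508, -0.491, 0.492]
ft_force: [0.0, 0.3, -0.3]
opening: 40.1
time_s: 28.35
eef_pos: [417.8, -287.3, 215.6]
tcp_rot: [-0.507, 0.51, 0.492, -0.491]
ft_force: [1.2, -0.6, -0.3]
opening: 39.9
t 28.35 eef [ 417.8 -287.3  215.6] angx 88.07 ydown [ 0.003 -0.002 -1.   ] open 39.9 F [ 1.2 -0.6 -0.3] q [-0.6   0.09 -0.14  1.34 -0.   -0.57]
"tx":-17.1,"ty":95.7,"tz":-12.5,"wx":0.0027,"wy":0.0012,"wz":-0.0022
```

View pics/s21.png

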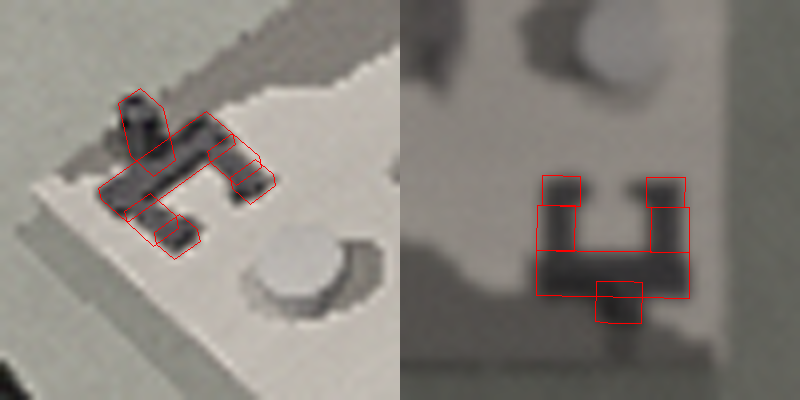

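```bash
python3 -m crank '[{"tx":50,"ty":0,"tz":0,"wx":0,"wy":0,"wz":0,"jaw":40},{"tx":100,"ty":0,"tz":0,"wx":0,"wy":0,"wz":0,"jaw":40},{"tx":150,"ty":0,"tz":0,"wx":0,"wy":0,"wz":0,"jaw":40},{"tx":200,"ty":0,"tz":0,"wx":0,"wy":0,"wz":0,"jaw":40},{"tx":230,"ty":0,"tz":0,"wx":0,"wy":0,"wz":0,"jaw":40}]'
python3 - <<'E'
from h import *
ims=[]
for n in ("scene","top"):
    p=viewer.camera(n); M=[423.7,-310.8,-.1]
    poly=px(p,T(M,[(-113,-58,3),(113,-58,3),(113,58,3),(-113,58,3)])).astype(np.int32)
    win=np.zeros(p["img"].shape[:2],np.uint8); cv2.fillConvexPoly(win,poly,1)
    mx=p["img"].max(2); bg=np.median(mx[win>0]); m=(mx>bg+ (35 if n=="top" else 50))&(win>0)
    nb,lab,st,_=cv2.connectedComponentsWithStats(m.astype(np.uint8)); k=1+st[1:,4].argmax(); m=lab==k
    s,e=fits(p,m,FORK,[435,-303,-.12],3); print(n,bg,m.sum(),s.round(3),round(e,3))
    u=px(p,[[430,-305,10]])[0].astype(int); sc=6; x0,y0=u-33
    im=cv2.resize(np.ascontiguousarray(p["img"][y0:y0+66,x0:x0+66,::-1]),None,fx=sc,fy=sc,interpolation=cv2.INTER_CUBIC)
    for b in FORK:
        B=np.array(b,float); B[:,2]+=3
        q=(px(p,T(s,B))-[x0,y0]+.5)*sc; cv2.polylines(im,[cv2.convexHull(q.astype(np.int32))],True,(0,0,255),1)
    ims.append(im)
cv2.imwrite("pics/s22.png",np.hstack(ims))
E
```

```text
time_s: 28.95
eef_pos: [425.8, -57.2, 212.3]
tcp_rot: [-0.509, 0.509, 0.49, -0.491]
ft_force: [0.5, 0.0, -0.8]
opening: 40.0
scene 39.0 349 [ 4.25124e+02 -3.04861e+02 -1.27000e-01] 0.105
top 27.0 338 [ 4.27140e+02 -3.07089e+02 -1.18000e-01] 0.278
```

View pics/s22.png

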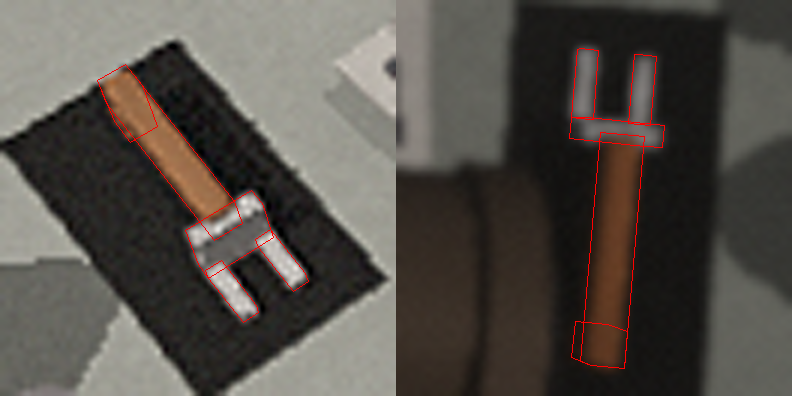

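```bash
python3 -c "
from h import *
plan(425.5,-305.5,110,82.8)"
```

```text
t 29.05 eef [426.1 -56.9 212.4] angx 88.03 ydown [-0.001 -0.001 -1.   ] open 39.8 F [-0.1 -0.8 -0.3] q [-0.13 -0.05 -0.29  1.33 -0.   -0.1 ]
"tx":-248.4,"ty":102.6,"tz":-8.0,"wx":-0.0004,"wy":0.0912,"wz":-0.0009
```

```bash
python3 -m crank '[{"tx":-49,"ty":5,"tz":-2,"wx":0,"wy":0.02,"wz":0,"jaw":50},{"tx":-98,"ty":10,"tz":-4,"wx":0,"wy":0.04,"wz":0,"jaw":50},{"tx":-147,"ty":15,"tz":-6,"wx":0,"wy":0.06,"wz":0,"jaw":50},{"tx":-196,"ty":40,"tz":-7,"wx":0,"wy":0.08,"wz":0,"jaw":50},{"tx":-240,"ty":60,"tz":-8,"wx":0,"wy":0.09,"wz":0,"jaw":50}]'
python3 -m crank '[{"tx":-9,"ty":25,"tz":0,"wx":0,"wy":0,"wz":0,"jaw":50},{"tx":-9,"ty":42,"tz":0,"wx":0,"wy":0,"wz":0,"jaw":50},{"tx":-9,"ty":42,"tz":0,"wx":0,"wy":0,"wz":0,"jaw":50}]'
python3 -c "
from h import *
plan(425.5,-305.5,26,82.8)"
```

```text
time_s: 29.55
eef_pos: [425.5, -296.3, 153.6]
tcp_rot: [-0.53, 0.531, 0.467, -0.468]
ft_force: [1.0, 0.3, -0.6]
opening: 50.2
time_s: 29.85
eef_pos: [422.3, -305.2, 108.7]
tcp_rot: [0.532, -0.529, -0.466, 0.468]
ft_force: [0.1, 0.4, 0.2]
opening: 49.9
t 29.85 eef [ 422.3 -305.2  108.7] angx 82.7 ydown [-0.004  0.002 -1.   ] open 49.9 F [0.1 0.4 0.2] q [-0.63  0.16 -0.3   1.12 -0.   -0.5 ]
"tx":-0.0,"ty":82.7,"tz":-3.6,"wx":-0.0042,"wy":-0.0017,"wz":0.0011
```

```bash
python3 -m crank '[{"tx":0,"ty":30,"tz":-3,"wx":-0.004,"wy":0,"wz":0,"jaw":50},{"tx":0,"ty":58,"tz":-3,"wx":-0.004,"wy":0,"wz":0,"jaw":50},{"tx":0,"ty":76,"tz":-3,"wx":-0.004,"wy":0,"wz":0,"jaw":50},{"tx":0,"ty":82,"tz":-3,"wx":-0.004,"wy":0,"wz":0,"jaw":50},{"tx":0,"ty":83,"tz":-3,"wx":-0.004,"wy":0,"wz":0,"jaw":40}]'
python3 - <<'E'
from h import *
plan(425.5,-305.5,25.5,82.8)
p=viewer.camera("scene");crop(p,95,200,195,290,7,"s23.png")
E
```

```text
time_s: 30.35
eef_pos: [425.0, -305.2, 26.0]
tcp_rot: [0.531, -0.53, -0.467, 0.467]
ft_force: [-0.4, -0.7, 0.6]
opening: 40.3
t 30.35 eef [ 425.  -305.2   26. ] angx 82.73 ydown [-0.     0.001 -1.   ] open 40.3 F [-0.4 -0.7  0.6] q [-0.62  0.21 -0.42  0.94  0.   -0.5 ]
"tx":-0.2,"ty":0.5,"tz":-0.6,"wx":-0.0005,"wy":-0.0013,"wz":0.0012
```

View pics/s23.png

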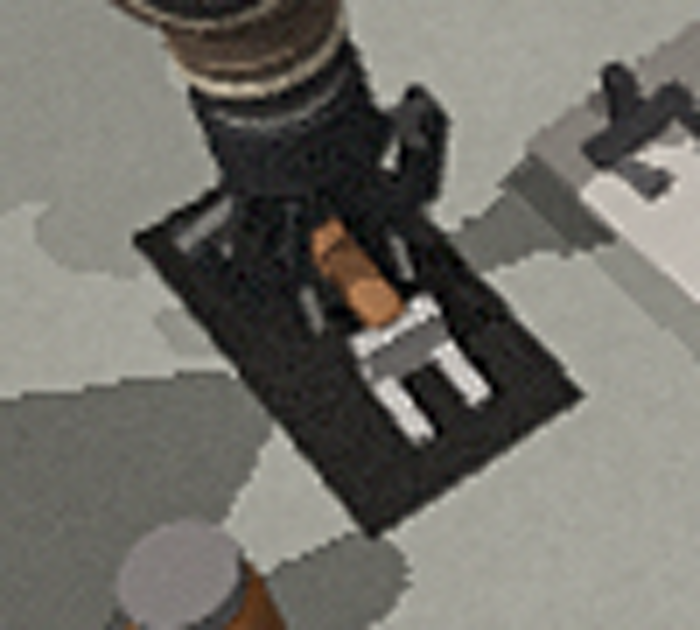

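```bash
python3 -m crank '[{"tx":0,"ty":0,"tz":0,"wx":0,"wy":0,"wz":0,"jaw":25},{"tx":0,"ty":0,"tz":0,"wx":0,"wy":0,"wz":0,"jaw":10},{"tx":0,"ty":0,"tz":0,"wx":0,"wy":0,"wz":0,"jaw":10},{"tx":0,"ty":0,"tz":0,"wx":0,"wy":0,"wz":0,"jaw":10},{"tx":0,"ty":0,"tz":0,"wx":0,"wy":0,"wz":0,"jaw":10}]' 110
python3 -m crank '[{"tx":0,"ty":0,"tz":0,"wx":0,"wy":0,"wz":0,"jaw":10},{"tx":0,"ty":-15,"tz":0,"wx":0,"wy":0,"wz":0,"jaw":10},{"tx":0,"ty":-40,"tz":0,"wx":0,"wy":0,"wz":0,"jaw":10},{"tx":0,"ty":-70,"tz":0,"wx":0,"wy":0,"wz":0,"jaw":10},{"tx":0,"ty":-90,"tz":0,"wx":0,"wy":0,"wz":0,"jaw":10}]'
python3 - <<'E'
from h import *
plan(366,-153.5,118,88.05)
p=viewer.camera("scene");crop(p,95,180,195,280,6,"s24.png")
E
```

```text
time_s: 30.9
eef_pos: [426.4, -306.1, 28.5]
tcp_rot: [-0.53, 0.532, 0.468, -0.467]
ft_force: [-0.3, 1.3, 7.1]
opening: 16.0
time_s: 31.4
eef_pos: [426.5, -306.3, 120.7]
tcp_rot: [-0.529, 0.532, 0.468, -0.467]
ft_force: [0.1, -0.4, -1.8]
opening: 16.0
t 31.4 eef [ 426.5 -306.3  120.7] angx 82.73 ydown [ 0.005 -0.002 -1.   ] open 16.0 F [ 0.1 -0.4 -1.8] q [-0.62  0.15 -0.28  1.14  0.   -0.5 ]
"tx":143.9,"ty":2.1,"tz":79.4,"wx":0.0049,"wy":-0.0928,"wz":-0.0017
```

View pics/s24.png

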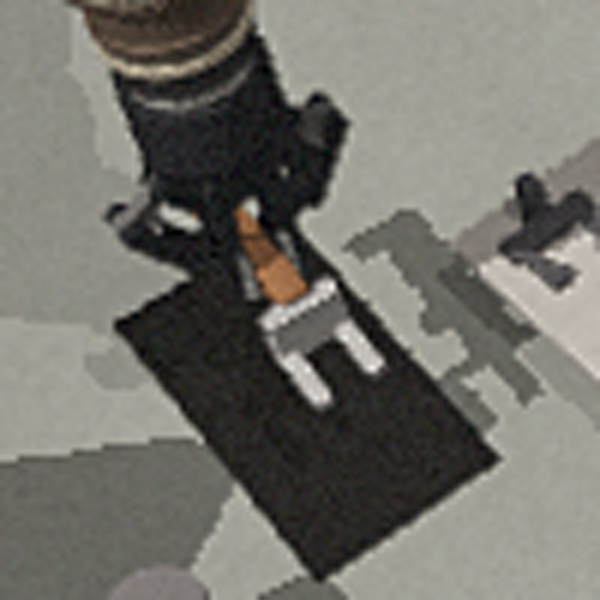

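```bash
python3 -m crank '[{"tx":30,"ty":0,"tz":20,"wx":0,"wy":-0.02,"wz":0,"jaw":10},{"tx":60,"ty":0,"tz":40,"wx":0,"wy":-0.04,"wz":0,"jaw":10},{"tx":90,"ty":0,"tz":60,"wx":0,"wy":-0.06,"wz":0,"jaw":10},{"tx":120,"ty":2,"tz":80,"wx":0.004,"wy":-0.08,"wz":-0.001,"jaw":10},{"tx":140,"ty":2,"tz":100,"wx":0.005,"wy":-0.093,"wz":-0.002,"jaw":10}]'
python3 -c "
from h import *
plan(336.2,-152.7,77,88.05)"
```

```text
time_s: 31.95
eef_pos: [345.1, -154.0, 119.5]
tcp_rot: [-0.507, 0.509, 0.492, -0.492]
ft_force: [0.7, 0.6, -1.1]
opening: 16.2
t 31.95 eef [ 345.1 -154.   119.5] angx 88.14 ydown [ 0.003 -0.002 -1.   ] open 16.2 F [ 0.7  0.6 -1.1] q [-0.42 -0.13 -0.56  1.13 -0.   -0.39]
"tx":1.1,"ty":42.5,"tz":9.0,"wx":0.0028,"wy":0.0016,"wz":-0.0014
```

```bash
python3 -m crank '[{"tx":1,"ty":10,"tz":9,"wx":0.001,"wy":0,"wz":0,"jaw":10},{"tx":1,"ty":25,"tz":9,"wx":0.003,"wy":0,"wz":-0.001,"jaw":10},{"tx":1,"ty":37,"tz":9,"wx":0.003,"wy":0.001,"wz":-0.001,"jaw":10},{"tx":1,"ty":41,"tz":9,"wx":0.003,"wy":0.001,"wz":-0.001,"jaw":10},{"tx":1,"ty":41,"tz":9,"wx":0.003,"wy":0.001,"wz":-0.001,"jaw":10}]'
cat >> h.py <<'E'
def ov(p,objs,ctr,half,s,name):
    u=px(p,[ctr])[0].astype(int); x0,y0=u-half
    im=cv2.resize(np.ascontiguousarray(p["img"][y0:y0+2*half,x0:x0+2*half,::-1]),None,fx=s,fy=s,interpolation=cv2.INTER_CUBIC)
    for parts,pose,z0 in objs:
        for b in parts:
            B=np.array(b,float); B[:,2]+=z0
            q=(px(p,T(pose,B))-[x0,y0]+.5)*s; cv2.polylines(im,[cv2.convexHull(q.astype(np.int32))],True,(0,0,255),1)
    cv2.imwrite("pics/"+name,im)
E
python3 - <<'E'
from h import *
plan(336.2,-152.7,76.7,88.05)
e=get_obs()["eef_pos"]
p=viewer.camera("scene");ov(p,[(FORK,[e[0],e[1],-.034],e[2]-25.5),(CLIP,[496.5,-158.3,-.034],50)],[420,-155,60],45,8,"s25.png")
E
```

```text
time_s: 32.45
eef_pos: [335.9, -152.7, 77.8]
tcp_rot: [0.509, -0.508, -0.491, 0.492]
ft_force: [0.3, 0.0, -1.9]
opening: 16.2
t 32.45 eef [ 335.9 -152.7   77.8] angx 88.08 ydown [-0.002  0.    -1.   ] open 16.2 F [ 0.3  0.  -1.9] q [-0.43 -0.11 -0.65  1.04 -0.   -0.39]
"tx":0.0,"ty":1.1,"tz":-0.3,"wx":-0.0016,"wy":0.0004,"wz":0.0001
```

View pics/s25.png

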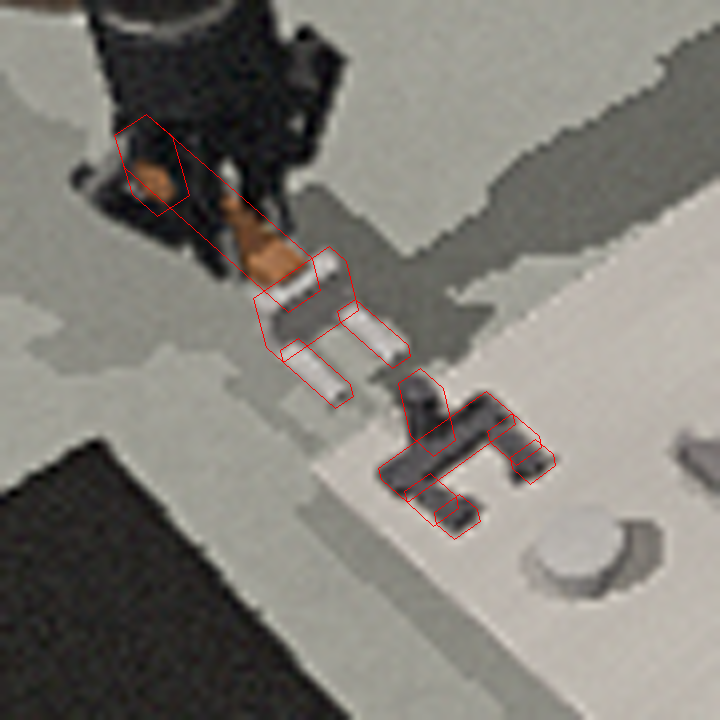

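```bash
python3 -m crank '[{"tx":0,"ty":0,"tz":-8,"wx":0,"wy":0,"wz":0,"jaw":10},{"tx":0,"ty":0,"tz":-18,"wx":0,"wy":0,"wz":0,"jaw":10},{"tx":0,"ty":0,"tz":-27,"wx":0,"wy":0,"wz":0,"jaw":10},{"tx":0,"ty":0.5,"tz":-34,"wx":0,"wy":0,"wz":0,"jaw":10},{"tx":0,"ty":0.5,"tz":-37,"wx":0,"wy":0,"wz":0,"jaw":10}]'
python3 - <<'E'
from h import *
plan(372,-154,76.7,88.05)
e=get_obs()["eef_pos"]
p=viewer.camera("scene");ov(p,[(FORK,[e[0],e[1],-.034],e[2]-25.5),(CLIP,[496.5,-158.3,-.034],50)],[460,-155,60],40,9,"s26.png")
E
```

```text
time_s: 33.0
eef_pos: [374.3, -154.2, 77.8]
tcp_rot: [0.508, -0.508, -0.491, 0.492]
ft_force: [0.3, 0.1, -1.6]
opening: 16.3
t 33.0 eef [ 374.3 -154.2   77.8] angx 88.1 ydown [-0.001 -0.    -1.   ] open 16.3 F [ 0.3  0.1 -1.6] q [-0.39 -0.04 -0.58  1.03 -0.   -0.36]
"tx":0.1,"ty":1.1,"tz":2.3,"wx":-0.0007,"wy":0.0009,"wz":-0.0002
```

View pics/s26.png

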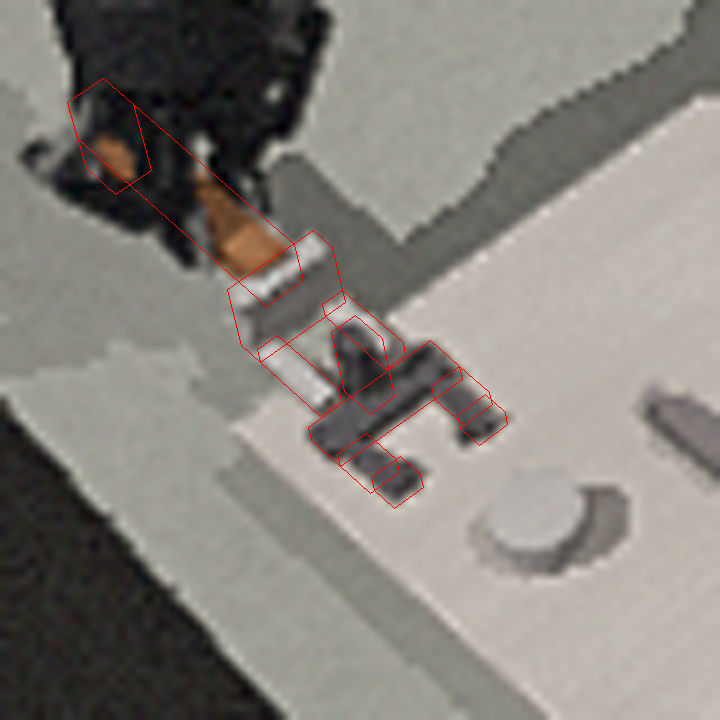

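```bash
python3 -m crank '[{"tx":0,"ty":1,"tz":-4,"wx":0,"wy":0,"wz":0,"jaw":10},{"tx":0,"ty":1,"tz":-12,"wx":0,"wy":0,"wz":0,"jaw":10},{"tx":0,"ty":1,"tz":-20,"wx":0,"wy":0,"wz":0,"jaw":10},{"tx":0,"ty":1,"tz":-28,"wx":0,"wy":0,"wz":0,"jaw":10},{"tx":0,"ty":1,"tz":-35,"wx":0,"wy":0,"wz":0,"jaw":10}]'
python3 - <<'E'
from h import *
plan(372,-154,76.7,88.05)
e=get_obs()["eef_pos"]
for n in("scene","top"):
    p=viewer.camera(n);ov(p,[(FORK,[e[0],e[1],-.034],e[2]-25.5)],[510,-155,60],35,10,f"o_{n}.png")
a=[cv2.imread(f"pics/o_{n}.png") for n in("scene","top")]; cv2.imwrite("pics/s27.png",cv2.resize(np.hstack(a),(800,400)))
E
```

```text
time_s: 33.55
eef_pos: [410.1, -155.4, 76.7]
tcp_rot: [0.508, -0.508, -0.491, 0.492]
ft_force: [-1.5, 0.1, -1.5]
opening: 16.5
t 33.55 eef [ 410.1 -155.4   76.7] angx 88.11 ydown [-0.001 -0.    -1.   ] open 16.5 F [-1.5  0.1 -1.5] q [-0.36  0.02 -0.52  1.03 -0.   -0.33]
"tx":0.2,"ty":0.0,"tz":38.1,"wx":-0.0006,"wy":0.001,"wz":-0.0002
```

View pics/s27.png

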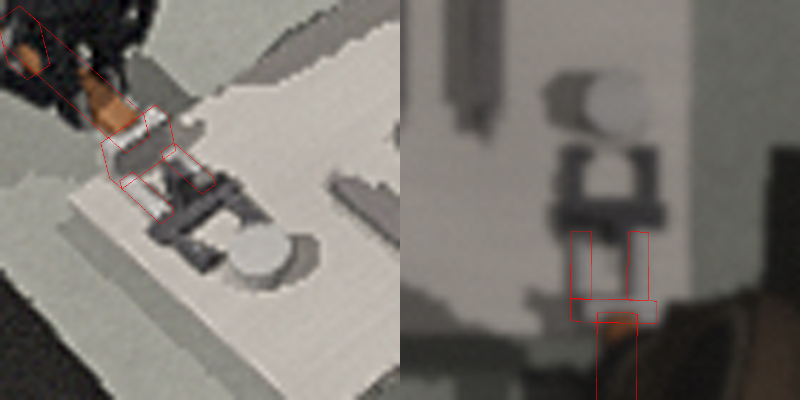

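```bash
python3 -m crank '[{"tx":0.2,"ty":0,"tz":-4,"wx":0,"wy":0,"wz":0,"jaw":10},{"tx":0.2,"ty":0,"tz":-8,"wx":0,"wy":0,"wz":0,"jaw":10},{"tx":0.2,"ty":0,"tz":-12,"wx":0,"wy":0,"wz":0,"jaw":10},{"tx":0.2,"ty":0,"tz":-16,"wx":0,"wy":0,"wz":0,"jaw":10},{"tx":0.2,"ty":0,"tz":-20,"wx":0,"wy":0,"wz":0,"jaw":10}]' 120
python3 -m crank '[{"tx":0,"ty":0,"tz":-3,"wx":0,"wy":0,"wz":0,"jaw":10},{"tx":0,"ty":0,"tz":-6,"wx":0,"wy":0,"wz":0,"jaw":10}]'
python3 - <<'E'
from h import *
plan(449,-157,76.7,88.05)
e=get_obs()["eef_pos"]
for n in("scene","top"):
    p=viewer.camera(n);ov(p,[(FORK,[e[0],e[1],-.034],e[2]-25.5)],[530,-155,60],35,10,f"o_{n}.png")
a=[cv2.imread(f"pics/o_{n}.png") for n in("scene","top")]; cv2.imwrite("pics/s28.png",cv2.resize(np.hstack(a),(800,400)))
E
```

```text
time_s: 34.15
eef_pos: [430.1, -155.8, 76.6]
tcp_rot: [0.508, -0.508, -0.491, 0.492]
ft_force: [-8.0, 1.4, 1.3]
opening: 15.9
time_s: 34.35
eef_pos: [432.9, -155.3, 75.9]
tcp_rot: [0.51, -0.506, -0.49, 0.494]
ft_force: [-16.2, 2.3, 7.6]
opening: 15.6
t 34.35 eef [ 432.9 -155.3   75.9] angx 88.14 ydown [-0.008  0.001 -1.   ] open 15.6 F [-16.2   2.3   7.6] q [-0.34  0.07 -0.48  1.04 -0.   -0.31]
"tx":-1.2,"ty":-0.9,"tz":-16.2,"wx":-0.0083,"wy":0.0016,"wz":0.0007
```

View pics/s28.png

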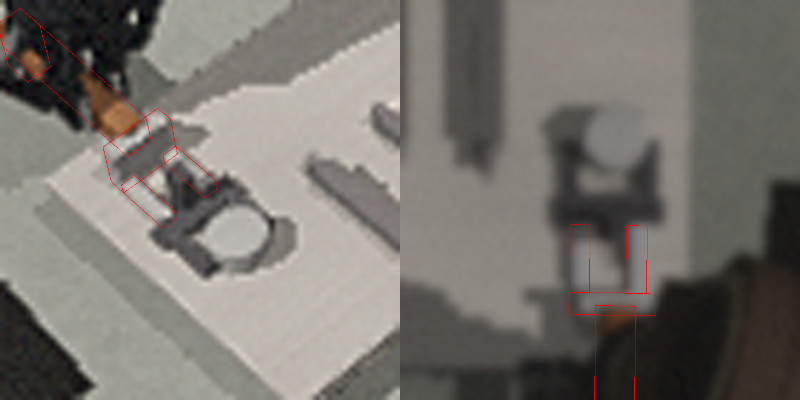

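```bash
python3 -m crank '[{"tx":-0.8,"ty":-1,"tz":-4,"wx":-0.005,"wy":0,"wz":0,"jaw":10},{"tx":-0.8,"ty":-1,"tz":-7,"wx":-0.008,"wy":0,"wz":0,"jaw":10},{"tx":-0.8,"ty":-1,"tz":-9,"wx":-0.008,"wy":0,"wz":0,"jaw":10}]'
python3 -c "
from h import *
plan(449,-157,76.7,88.05)"
```

```text
time_s: 34.75
eef_pos: [440.1, -155.7, 76.2]
tcp_rot: [0.509, -0.506, -0.491, 0.492]
ft_force: [-5.0, 2.0, -1.4]
opening: 16.0
t 34.75 eef [ 440.1 -155.7   76.2] angx 88.15 ydown [-0.004  0.002 -1.   ] open 16.0 F [-5.   2.  -1.4] q [-0.34  0.08 -0.46  1.03  0.   -0.31]
"tx":-1.0,"ty":-0.5,"tz":-8.9,"wx":-0.0039,"wy":0.0018,"wz":0.002
```

```bash
python3 -m crank '[{"tx":-0.5,"ty":-0.3,"tz":-3,"wx":-0.003,"wy":0,"wz":0.002,"jaw":10},{"tx":-0.5,"ty":-0.3,"tz":-6,"wx":-0.003,"wy":0,"wz":0.002,"jaw":10},{"tx":-0.5,"ty":-0.3,"tz":-8,"wx":-0.003,"wy":0,"wz":0.002,"jaw":10}]'
python3 - <<'E'
from h import *
plan(449,-157,76.7,88.05)
e=get_obs()["eef_pos"]
for n in("scene","top"):
    p=viewer.camera(n);ov(p,[(CLIP,[566.2,-160.5,-.034],50)],[550,-155,60],30,10,f"o_{n}.png")
a=[cv2.imread(f"pics/o_{n}.png") for n in("scene","top")]; cv2.imwrite("pics/s29.png",cv2.resize(np.hstack(a),(800,400)))
E
```

```text
time_s: 35.05
eef_pos: [449.1, -156.7, 76.7]
tcp_rot: [-0.508, 0.508, 0.492, -0.492]
ft_force: [-0.5, -0.2, -1.4]
opening: 15.9
t 35.05 eef [ 449.1 -156.7   76.7] angx 88.15 ydown [ 0.001 -0.    -1.   ] open 15.9 F [-0.5 -0.2 -1.4] q [-0.34  0.09 -0.45  1.03 -0.   -0.3 ]
"tx":-0.3,"ty":-0.0,"tz":0.1,"wx":0.0005,"wy":0.0018,"wz":-0.0003
```

View pics/s29.png

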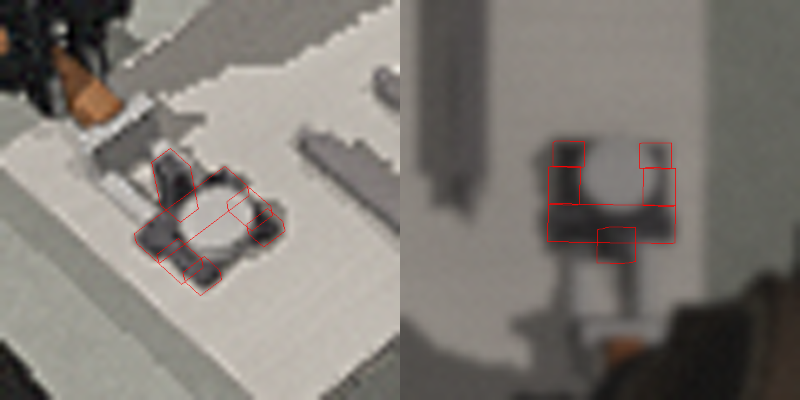

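```bash
python3 -m crank '[{"tx":-0.2,"ty":0,"tz":-2,"wx":0,"wy":0,"wz":0,"jaw":10},{"tx":-0.2,"ty":0,"tz":-3,"wx":0,"wy":0,"wz":0,"jaw":10}]'
python3 -m crank '[{"tx":0,"ty":0,"tz":-2,"wx":0,"wy":0,"wz":0,"jaw":10},{"tx":0,"ty":0,"tz":-2,"wx":0,"wy":0,"wz":0,"jaw":10}]'
```

```text
time_s: 35.35
eef_pos: [450.9, -157.0, 76.6]
tcp_rot: [0.508, -0.508, -0.491, 0.493]
ft_force: [-9.2, 1.1, 4.4]
opening: 16.1
time_s: 35.55
eef_pos: [451.0, -156.9, 76.3]
tcp_rot: [0.51, -0.507, -0.49, 0.494]
ft_force: [-8.5, 0.2, 2.4]
opening: 16.0
```

```bash
python3 -m crank '[{"tx":0,"ty":0,"tz":5,"wx":0,"wy":0,"wz":0,"jaw":10},{"tx":0,"ty":-1,"tz":20,"wx":0,"wy":0,"wz":0,"jaw":10},{"tx":0,"ty":-1,"tz":45,"wx":0,"wy":0,"wz":0,"jaw":10},{"tx":0,"ty":-2,"tz":75,"wx":0,"wy":0,"wz":0,"jaw":10},{"tx":0,"ty":-2,"tz":100,"wx":0,"wy":0,"wz":0,"jaw":10}]'
python3 -m crank '[{"tx":0,"ty":-20,"tz":0,"wx":0,"wy":0,"wz":0,"jaw":10},{"tx":0,"ty":-40,"tz":0,"wx":0,"wy":0,"wz":0,"jaw":10},{"tx":0,"ty":-50,"tz":0,"wx":0,"wy":0,"wz":0,"jaw":10}]'
python3 - <<'E'
from h import *
plan(424,-308,120,84.3)
S=[554.8,-55.,-.034]
p=viewer.camera("scene");ov(p,[(CLIP,[566.2,-160.5,-.034],50)],[550,-100,60],45,8,"s30.png")
E
```

```text
time_s: 36.05
eef_pos: [349.1, -153.4, 78.9]
tcp_rot: [0.509, -0.507, -0.49, 0.494]
ft_force: [-0.0, -0.6, -0.5]
opening: 16.0
time_s: 36.35
eef_pos: [349.4, -153.6, 130.6]
tcp_rot: [0.509, -0.508, -0.49, 0.493]
ft_force: [-0.3, -0.2, -2.3]
opening: 16.0
t 36.35 eef [ 349.4 -153.6  130.6] angx 88.1 ydown [-0.003 -0.002 -1.   ] open 16.0 F [-0.3 -0.2 -2.3] q [-0.41 -0.12 -0.53  1.16 -0.   -0.38]
"tx":-151.8,"ty":10.7,"tz":-79.7,"wx":-0.0033,"wy":0.0664,"wz":-0.0021
```

View pics/s30.png

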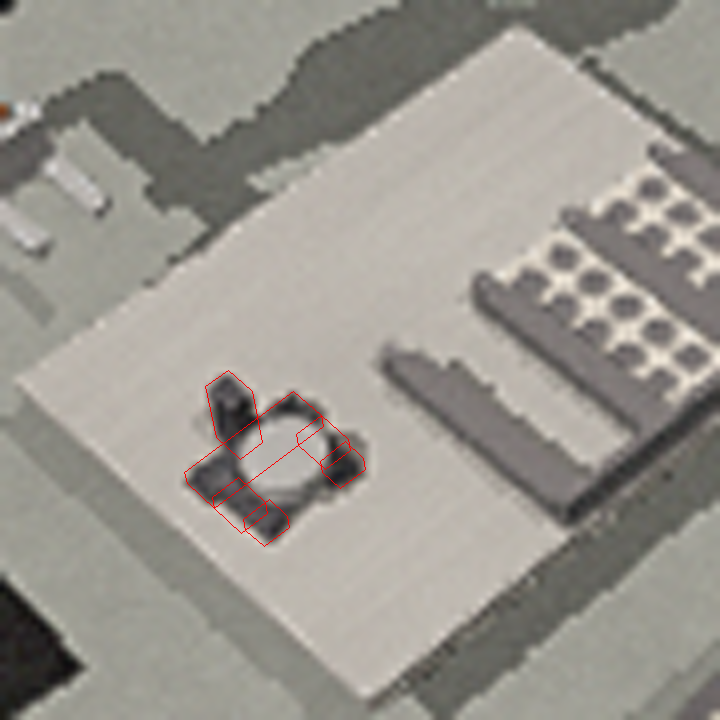

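```bash
python3 -m crank '[{"tx":-32,"ty":-5,"tz":-10,"wx":0,"wy":0.013,"wz":0,"jaw":10},{"tx":-64,"ty":-8,"tz":-25,"wx":0,"wy":0.026,"wz":0,"jaw":10},{"tx":-96,"ty":-4,"tz":-45,"wx":0,"wy":0.04,"wz":0,"jaw":10},{"tx":-128,"ty":4,"tz":-65,"wx":-0.003,"wy":0.055,"wz":-0.002,"jaw":10},{"tx":-150,"ty":10,"tz":-79,"wx":-0.003,"wy":0.066,"wz":-0.002,"jaw":10}]'
python3 -m crank '[{"tx":0,"ty":20,"tz":0,"wx":0,"wy":0,"wz":0,"jaw":10},{"tx":0,"ty":50,"tz":0,"wx":0,"wy":0,"wz":0,"jaw":10},{"tx":0,"ty":72,"tz":0,"wx":0,"wy":0,"wz":0,"jaw":10},{"tx":0,"ty":80,"tz":0,"wx":0,"wy":0,"wz":0,"jaw":10}]'
python3 - <<'E'
from h import *
plan(424,-308,28.5,84.3)
p=viewer.camera("scene");crop(p,95,190,195,280,7,"s31.png")
E
```

```text
time_s: 36.9
eef_pos: [424.9, -308.3, 120.5]
tcp_rot: [-0.524, 0.525, 0.474, -0.474]
ft_force: [-0.2, 0.4, -1.4]
opening: 15.8
time_s: 37.3
eef_pos: [423.2, -307.2, 37.3]
tcp_rot: [0.526, -0.523, -0.474, 0.475]
ft_force: [-0.0, 0.7, -1.8]
opening: 15.8
t 37.3 eef [ 423.2 -307.2   37.3] angx 84.25 ydown [-0.003  0.002 -1.   ] open 15.8 F [-0.   0.7 -1.8] q [-0.63  0.21 -0.4   0.96 -0.   -0.53]
"tx":-0.7,"ty":8.8,"tz":-0.9,"wx":-0.0031,"wy":-0.0008,"wz":0.0018
```

View pics/s31.png

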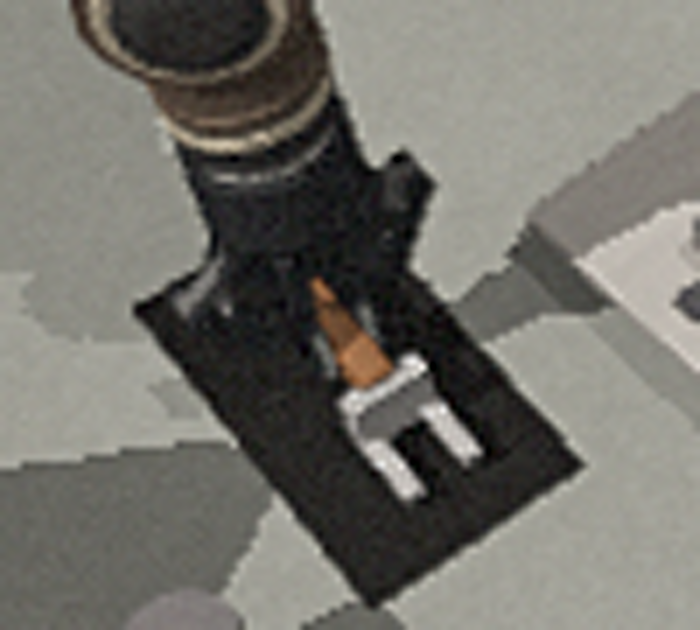

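```bash
python3 -m crank '[{"tx":0,"ty":5,"tz":0,"wx":0,"wy":0,"wz":0,"jaw":10},{"tx":0,"ty":8,"tz":0,"wx":0,"wy":0,"wz":0,"jaw":10},{"tx":0,"ty":9,"tz":0,"wx":-0.003,"wy":0,"wz":0,"jaw":10},{"tx":0,"ty":9.5,"tz":0,"wx":-0.003,"wy":0,"wz":0,"jaw":10}]'
python3 -m crank '[{"tx":0,"ty":0.5,"tz":0,"wx":0,"wy":0,"wz":0,"jaw":10},{"tx":0,"ty":0.5,"tz":0,"wx":0,"wy":0,"wz":0,"jaw":20},{"tx":0,"ty":0,"tz":0,"wx":0,"wy":0,"wz":0,"jaw":30},{"tx":0,"ty":0,"tz":0,"wx":0,"wy":0,"wz":0,"jaw":50},{"tx":0,"ty":0,"tz":0,"wx":0,"wy":0,"wz":0,"jaw":50}]'
python3 -m crank '[{"tx":0,"ty":-20,"tz":0,"wx":0,"wy":0,"wz":0,"jaw":50},{"tx":0,"ty":-50,"tz":0,"wx":0,"wy":0,"wz":0,"jaw":50},{"tx":0,"ty":-90,"tz":0,"wx":0,"wy":0,"wz":0,"jaw":50},{"tx":0,"ty":-140,"tz":20,"wx":0,"wy":0,"wz":0,"jaw":50},{"tx":0,"ty":-180,"tz":50,"wx":0,"wy":0,"wz":0,"jaw":50}]'
python3 -m crank '[{"tx":50,"ty":0,"tz":10,"wx":0,"wy":0,"wz":0,"jaw":50},{"tx":100,"ty":0,"tz":20,"wx":0,"wy":0,"wz":0,"jaw":50},{"tx":150,"ty":0,"tz":30,"wx":0,"wy":0,"wz":0,"jaw":50},{"tx":200,"ty":0,"tz":30,"wx":0,"wy":0,"wz":0,"jaw":50},{"tx":240,"ty":0,"tz":30,"wx":0,"wy":0,"wz":0,"jaw":50}]'
python3 - <<'E'
from h import *
plan(424,-308,28.5,84.3)
S=[554.8,-55.4,-.034]; ims=[]
for n in ("scene","top"):
    p=viewer.camera(n)
    PB=bx(-55,55,-22,22,0,14)
    P1=T(S,[(55,46,0)])[0];P0=T(S,[(55,100,0)])[0]
    ov(p,[(CLIP,[566.2,-160.5,-.034],50),(FORK,[424,-307.5,-.1],3),([PB],[P1[0],P1[1],-.034],50),([PB],[P0[0],P0[1],-.034],50)],[510,-150,50],80 if n=="scene" else 64,7.2 if n=="scene" else 9,f"f_{n}.png")
    cv2.imwrite(f"pics/fin_{n}.png",p["img"][:,:,::-1])
E
```

```text
time_s: 37.75
eef_pos: [423.6, -307.4, 28.6]
tcp_rot: [-0.524, 0.524, 0.475, -0.474]
ft_force: [-0.1, 0.4, 0.7]
opening: 15.9
time_s: 38.25
eef_pos: [423.8, -307.5, 28.7]
tcp_rot: [-0.524, 0.525, 0.475, -0.474]
ft_force: [-0.0, 0.4, -0.7]
opening: 50.0
time_s: 38.75
eef_pos: [376.3, -303.0, 207.5]
tcp_rot: [-0.524, 0.525, 0.475, -0.474]
ft_force: [1.4, -1.2, 0.6]
opening: 50.1
time_s: 39.25
eef_pos: [369.6, -59.3, 208.0]
tcp_rot: [-0.523, 0.525, 0.476, -0.474]
ft_force: [1.0, -1.2, -0.2]
opening: 49.9
t 39.25 eef [369.6 -59.3 208. ] angx 84.32 ydown [ 0.004  0.    -1.   ] open 49.9 F [ 1.  -1.2 -0.2] q [-0.16 -0.16 -0.4   1.33  0.   -0.06]
"tx":-242.2,"ty":179.7,"tz":-78.1,"wx":0.0038,"wy":0.0003,"wz":0.0006
```

View pics/f_scene.png

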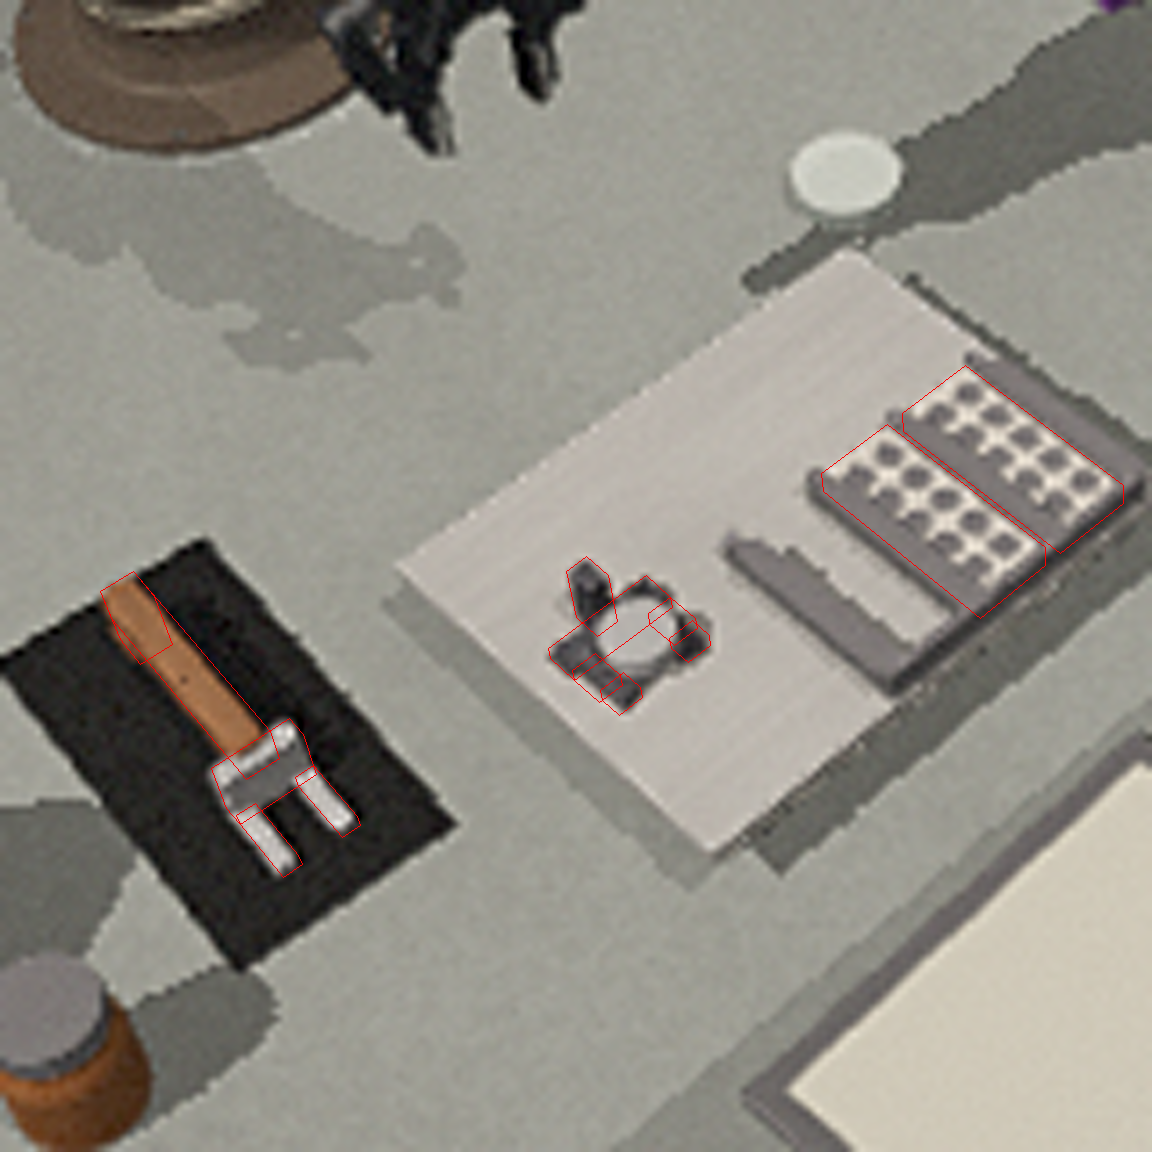

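View pics/fin_scene.png

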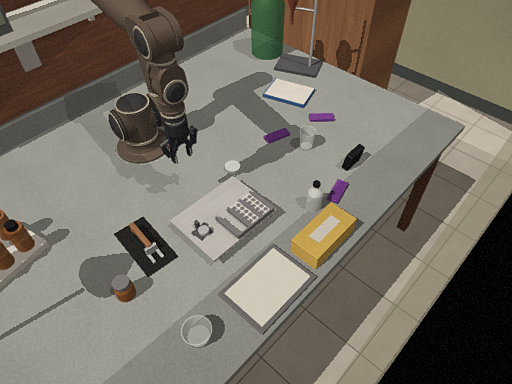

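View pics/fin_top.png

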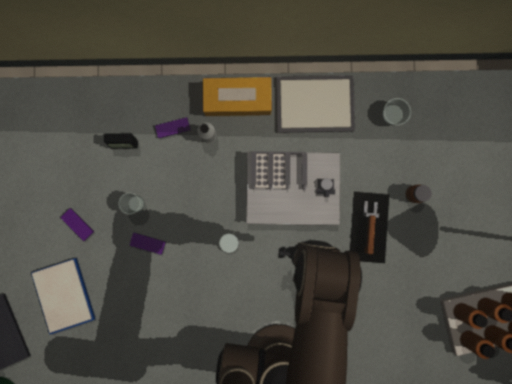

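```bash
python3 -c "
from workcell import order,get_obs
print(order.hand_in()); print(get_obs()['time_s'])"
```

```text
the job is handed in; nothing more can be done
None
the job is handed in; nothing more can be done
```

I finished the job and handed it in at about 39 s of the 210 s limit; the system gives no verdict.

- **Plates:** only two white plates were present; the three other hits were the purple look-alikes, which I left alone. One plate is in the middle slot and one in the left slot. Each was pushed until the back stop answered, at 8.5 N and 5.8 N.
- **Clip:** I laid it on the deck with its axis about 70 mm from the shaft's and let go. I then drove it on with the held fork. The push force rose to about 16 N and dropped as the clip snapped in. A further nudge met a firm stop.
- **Fork:** it lies flat on its mat, within about 5 mm of the mat's middle, and the gripper is clear of everything.

In the last scene picture, the outlines of the seated plates, clip and fork match to about a pixel. The beaker, jar, bottle and dish stand where they were in the first pictures.

- **Regrasp:** I gripped the second plate too high at first (about 4 mm of overlap), so I let go and took it again lower.
- **Camera disagreement:** the two cameras differed by 1 to 1.5 mm on the shaker. I settled on a value between them, using the side force felt as the first plate entered its slot.

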